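# Find the warped cover by rocking it on the surface plate

## Task

One of the three cast covers on the granite surface plate is warped underneath. Press gently with the fingertips on the end of a cover, never harder than about 20 N, to find the one that rocks, and hold that one rocked down against the plate for about half a second; then pick it up by its lug and lay it lengthwise inside the red scrap tray, on the tray's two bearers, without dropping it. Leave the two flat covers and everything else where they are.

Things in the scene. Friction and masses are not known exactly. Their poses are not given: they have to be found in the camera images.
- surface_plate: black granite surface plate, 260 (x) by 420 (y) mm, fixed on the bench on levelling feet. Origin under its centre, its z axis up; the flat upper face lies 60 mm above the origin. How high it stands over the bench differs by some 15 mm between starts.
- cover_k: One of three covers that look alike: cast aluminium plate 150 (own x) by 70 (own y) by 12 mm with a solid lug on the middle of its top, 40 (x) by 24 (y) by 28 mm tall, to lift it by; 0.3 to 0.6 kg. Origin at the centre of the underside, z up. All three lie level on the granite: upper faces 12 mm, lug tops 40 mm above it. Two are flat underneath and stand firm wherever pressed; go on at cover_m.
- cover_m: A cover that looks like cover_k. Of the warped cover (any of the three): its underside is flat only over the middle 40 mm of its length and rises from there to 4 mm off the granite at both ends; the upper face is flat. Pressed 55 mm from its centre along its length, 2 to 5 N rock it by 0.073 rad: the spot sinks about 2.5 mm, then stands firm. Let go, it falls back level. Go on at cover_t.
- cover_t: A cover that looks like cover_k. Of pressing any cover: on the hard granite it is stiff, so go down slowly (about 5 mm/s) and stop by force; the measured heights are not exact enough. About 9 N shows clearly whether it rocks or stands firm.
- scrap_tray: red open tray fixed on the bench, 185 (own x) by 130 (own y) by 35 mm high, walls and floor 5 mm. Origin at the centre of its underside, z up. Two black bearer bars lie across its floor, centred at x = +62 and -62 mm, 8 mm wide, tops 13 mm above the origin. A cover laid lengthwise (its x along the tray's) rests on both bearers, with 12 mm to spare at each end and 25 mm at each side.
- tin: bystander: closed steel tin with a green label, 68 mm across, 85 mm tall, standing loose beside the surface plate; origin under its centre
- brass_slug: bystander: upright brass round, 56 mm across, 75 mm tall, loose; origin under its centre
- yellow_block: bystander: yellow painted block with two dark bores, 50 by 80 by 40 mm, loose; origin under its centre
There are look-alikes about, which are no part of the job. Leave any blue look-alike of the cover_k alone. What is shaped like the cover_m but pink is not meant.

How it is judged:
By the outcome, as a careful person would: the job done as asked, in the order asked, and still so for the second after the job is handed in, with the robot touching nothing.
It also fails if it takes over 72 s, if anything falls off the work surface, if the arm or the gripper's body presses on something with over 40 N, if the wrist force passes 120 N, or if a joint passes its speed limit or range.

## Robot

A 6-joint arm with a two-finger parallel gripper is mounted at the origin on the work surface. World frame = base frame: x ahead of the robot, y to its left, z up, the work surface at z = 0. Lengths are in m, angles in rad, forces in N, time in s.
With the tool pointing down it reaches from about 0.375 to 0.975 m from the base axis. Payload 3.8 kg.
Tool frame: the origin (TCP) lies midway between the tips of the shut fingers; the grasp point (between the pads) lies 19 mm behind it; z points along the fingers, y is the line along which they close (so a half turn about z gives the same grasp; the last joint's range is limited). The gripper opens to 85 mm and grips with 20 to 120 N. Pads are 22 mm wide; open, the fingers measure 114 mm over their backs; the gripper's body (76 mm by 85 mm) begins 54 mm behind the grasp point. The pads swing forward as they close: fully open they stand 13 mm farther back than shut.
Start: joints at [-1.141, 0.264, 1.604, -0, 1.274, -0.037], TCP at [0.304, -0.603, 0.203] pointing down, gripper open.
Joint ranges: [-2.63, 2.63], [-0.94, 2.18], [0.31, 2.57], [-1.31, 4.45], [0, 2.66], [-2.55, 2.55]. Speed limits (rad/s): [2.57, 2.57, 3.14, 3.14, 3.14, 3.14].

## Interface

Orientations are given as a rotation vector (axis times angle).
In Python, from workcell import bot, imaging gives the robot as it stands.
- The arm moves only by the tool step_arm, never from a script. Its argument "series" is a list of rows, each an object of numbers: "grip": the closure, from -1 (fully open) to 1 (shut); "x", "y", "z": the shift along the tool's x, y, z normalised to -1 to 1, where 1 is 500 mm; "ax", "ay", "az": the turn, a rotation vector about the tool's x, y, z normalised to -1 to 1, where 1 is 30 degrees. A call has 1 to 12 rows; each row is the pose to reach, as a shift and turn from the pose commanded when the call began, along the tool's axes at that moment; what a row does not reach only later rows make up. A row lasts 1/10 s, in which the tool goes at most 50 mm and 8.59 degrees, less where a joint would pass 70% of its speed; a pose out of reach is approached as far as the arm can. A call with a number of a shift or a turn outside -1 to 1 is refused whole. A call with a gripper value outside its range is refused whole. The fingers move at their own pace and stop on an object; "force" is the grip in N (left out, the last holds). Time passes only in rows, so rows that repeat a pose let the fingers close. It gives the time, the measured TCP pose, the force, the opening and the grip force at its end, in the units of the state.
- bot.read_state(): the state, without advancing time (a new reading comes with each control period).
- imaging.read_camera(name): name is "scene" or "top"; returns a dict with "img" (384x512x3 uint8, red, green, blue), "fx", "fy", "cx", "cy" (pixels), "k1" (the pictures are not rectified: a ray, as slopes to the right and down, at radius r is drawn at 1 + k1 r^2 times it, then the intrinsics apply), "R" (3x3) and "t" (3): a world point X has camera coordinates R X + t. Camera axes: x right, y down, z forward; pixel columns grow to the right and rows downward; lengths in m; the calibration is good to about 2 mm. A picture is of the moment at which its call begins. There is no depth.
- bot.finish_job(): hands the job in; it is judged then, once.
The state is a dict: "time": time; "q": joint angles; "joint_vel": joint speeds; "joint_torque": joint torques, N m; "tool_pos": TCP position; "tcp_rot": TCP orientation; "wrist_force": force on the tool from outside, world axes, zero at the start; "torque": the same for the moment, N m; "width": opening from 0.0 (shut) to 1.0 (fully open); "grip_force": force on a finger pad.
Only numpy, scipy, OpenCV 4.12 (cv2) and the standard library are available. Lean on these libraries where they do the work, as an engineer would, in place of code of your own. Each camera call takes 0.05 s, during which the arm holds its last target. There are 200 camera calls.

## Working session

There is one attempt and no reset: what is moved stays moved. The work goes in short steps, Python scripts to look and compute and a tool call to move; the robot and the scene stay as the last step left them, time stands still between calls to the robot, and variables do not carry over. Pictures are saved under pics/ and viewed, at most 10 in all, crops included, and the job is handed in when it is done.

Besides the shell and the picture viewer there is one more tool, called as name([rows], argument=value, ...), one row to a line, values as JSON. step_arm: Moves the arm, as the interface text tells. Scaled input: -1 to 1 covers 500 mm each way for a shift and 30 degrees each way for a turn. Its arguments: {"type":"object","properties":{"series":{"type":"array","items":{"type":"object","properties":{"grip":{"type":"number"},"x":{"type":"number","minimum":-1,"maximum":1},"y":{"type":"number","minimum":-1,"maximum":1},"z":{"type":"number","minimum":-1,"maximum":1},"ax":{"type":"number","minimum":-1,"maximum":1},"ay":{"type":"number","minimum":-1,"maximum":1},"az":{"type":"number","minimum":-1,"maximum":1}}}},"force":{"type":"number"}},"required":["series"]}

```bash
mkdir -p pics; cat > h.py <<'E'
import numpy as np, cv2
from workcell import bot, imaging
def cam(n):
    c=imaging.read_camera(n); c['R']=np.array(c['R']); c['t']=np.array(c['t']); return c
def ray(c,u,v):
    K=np.array([[c['fx'],0,c['cx']],[0,c['fy'],c['cy']],[0,0,1.]])
    p=cv2.undistortPoints(np.array([[[u,v]]],float),K,np.array([c['k1'],0,0,0.]))[0,0]
    return -c['R'].T@c['t'], c['R'].T@np.array([p[0],p[1],1])
def onz(c,u,v,z):
    o,d=ray(c,u,v); return o+d*(z-o[2])/d[2]
def tri(c1,p1,c2,p2):
    o1,d1=ray(c1,*p1);o2,d2=ray(c2,*p2)
    s=np.linalg.lstsq(np.c_[d1,-d2],o2-o1,rcond=None)[0]
    a=o1+s[0]*d1;b=o2+s[1]*d2
    return (a+b)/2,np.linalg.norm(a-b)
def proj(c,X):
    x=c['R']@np.array(X,float)+c['t'];p=x[:2]/x[2];p=p*(1+c['k1']*(p@p))
    return np.array([c['fx']*p[0]+c['cx'],c['fy']*p[1]+c['cy']])
def save(c,n,s=1.5,crop=None):
    im=c['img'][:,:,::-1]
    if crop: x0,y0,x1,y1=crop; im=im[y0:y1,x0:x1]
    cv2.imwrite('pics/'+n+'.png',cv2.resize(im,None,fx=s,fy=s,interpolation=cv2.INTER_CUBIC))
E
python3 - <<'E'
from h import *
for n in('scene','top'):
    c=cam(n); save(c,n+'0'); print(n,-c['R'].T@c['t'],c['fx'],c['k1'],c['R'].round(2).tolist())
s=bot.read_state(); print(s)
E
```

```text
scene [1.6625156  0.39614455 0.84987179] 494.44454477986864 -0.019176496609565996 [[-0.27, 0.96, -0.01], [0.53, 0.14, -0.84], [-0.8, -0.23, -0.55]]
top [0.3402213  0.06758683 1.25659321] 443.9581935582377 -0.1648176161952931 [[-0.0, -1.0, 0.01], [-0.98, 0.0, -0.18], [0.18, -0.01, -0.98]]
{'time': 0.1, 'q': array([-1.14090323e+00,  2.64654231e-01,  1.60523013e+00, -1.22762297e-05,
        1.27368402e+00, -3.68780863e-02]), 'joint_vel': array([ 0.00140728, -0.00123773, -0.00190464,  0.00019647, -0.00136487,
       -0.00199699]), 'joint_torque': array([-2.15536465e-04, -5.16709256e+01, -3.68589127e+01, -8.88905197e-05,
        6.33980439e-03,  1.22884964e-05]), 'tool_pos': array([ 0.3034675, -0.6021482,  0.2023064]), 'tcp_rot': array([-3.05453655e+00, -7.26122326e-01,  6.23633362e-04]), 'wrist_force': array([ 0.08525452, -0.41980109, -0.64516916]), 'torque': array([-0.09522851, -0.02901559, -0.01451295]), 'grip_force': 0.0, 'width': 1.0022855153702594}
```

View pics/scene0.png

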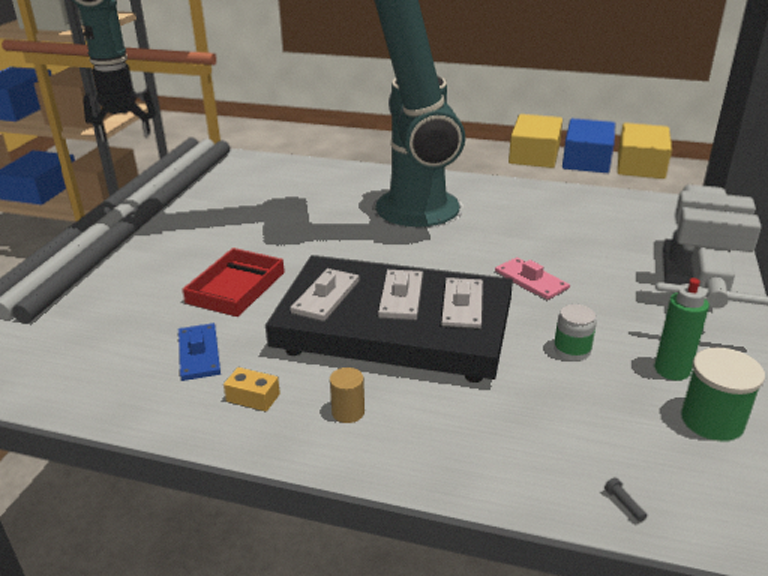

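View pics/top0.png

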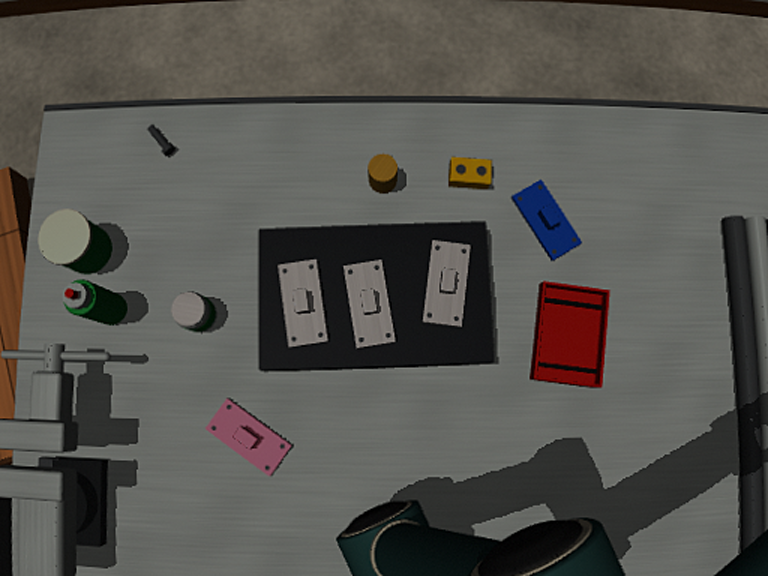

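The scene shows three silver covers on the black plate. In the top picture, A is at (302,302), B at (369,302) and C at (449,282). The blue look-alike (546,220) and the pink one (250,437) lie off the plate and are excluded. The red tray is at (570,335).

```bash
cat > m.py <<'E'
from h import *
def blobs(c,roi,name):
    im=c['img'];hsv=cv2.cvtColor(im,cv2.COLOR_RGB2HSV)
    m=((hsv[...,2]>95)&(hsv[...,1]<70)).astype(np.uint8)
    r=np.zeros_like(m);cv2.fillConvexPoly(r,np.int32(np.array(roi)/1.5),1);m&=r
    m=cv2.morphologyEx(m,cv2.MORPH_CLOSE,np.ones((5,5)))
    out=[]
    for k in cv2.findContours(m,0,1)[0]:
        if cv2.contourArea(k)>500: out.append(k[:,0].astype(float))
    return sorted(out,key=lambda k:k[:,0].mean())
T=cam('top');S=cam('scene')
bt=blobs(T,[(266,235),(482,228),(488,355),(266,362)],'t')
bs=blobs(S,[(310,262),(508,284),(495,345),(278,315)],'s')
for k in bt: print('top',cv2.minAreaRect(np.float32(k)))
def corners(k):
    q=cv2.approxPolyN(np.int32(k).reshape(-1,1,2),4)[0] if hasattr(cv2,'approxPolyN') else None
    return q
for k in bt: print('T',corners(k).tolist())
for k in bs: print('S',corners(k).tolist(),cv2.boundingRect(np.int32(k)))
for z in (.06,.07,.08,.09,.1):
    L=[]
    for k in bt:
        q=np.array([onz(T,*p,z)[:2] for p in k],np.float32)
        r=cv2.minAreaRect(q);L.append(sorted(r[1]))
    print(z,np.round(L,4).tolist())
# tray
for n,c in(('top',T),('scene',S)):
    hsv=cv2.cvtColor(c['img'],cv2.COLOR_RGB2HSV);m=(((hsv[...,0]<6)|(hsv[...,0]>174))&(hsv[...,1]>170)&(hsv[...,2]>60)).astype(np.uint8)
    m=cv2.morphologyEx(m,cv2.MORPH_CLOSE,np.ones((9,9)))
    k=max(cv2.findContours(m,0,1)[0],key=cv2.contourArea);print(n,cv2.approxPolyN(k,4)[0].tolist(),cv2.contourArea(k))
    if n=='top':
        q=np.array([onz(c,*p[0],.035)[:2] for p in k],np.float32);print(cv2.minAreaRect(q))
save(T,'plate',4,(165,140,345,260));save(S,'trays',6,(118,160,200,215))
E
python3 m.py
```

```text
top ((201.21400451660156, 201.6048126220703), (55.17835235595703, 25.90408706665039), 82.40535736083984)
top ((245.76194763183594, 202.00376892089844), (55.14738082885742, 26.10354232788086), 80.96051788330078)
top ((297.3168029785156, 188.42117309570312), (25.790428161621094, 54.56108474731445), 6.581944465637207)
T [[218, 227], [192, 231], [185, 176], [210, 172]]
T [[263, 227], [237, 231], [229, 177], [254, 173]]
T [[313, 163], [307, 217], [281, 214], [288, 160]]
S [[241, 183], [216, 213], [190, 207], [217, 178]] (194, 179, 45, 34)
S [[281, 182], [277, 212], [251, 211], [258, 179]] (252, 180, 30, 33)
S [[321, 186], [321, 218], [294, 216], [297, 184]] (294, 185, 28, 34)
0.06 [[0.0707, 0.1522], [0.0706, 0.1519], [0.0707, 0.1522]]
0.07 [[0.0701, 0.1509], [0.07, 0.1507], [0.0701, 0.1509]]
0.08 [[0.0695, 0.1496], [0.0694, 0.1494], [0.0695, 0.1496]]
0.09 [[0.0689, 0.1484], [0.0689, 0.1481], [0.0689, 0.1483]]
0.1 [[0.0683, 0.1471], [0.0683, 0.1469], [0.0683, 0.1471]]
top [[406, 193], [401, 258], [355, 252], [362, 187]] 2845.5
((0.4660690426826477, -0.2834329605102539), (0.12987394630908966, 0.18564416468143463), 82.35914611816406)
scene [[194, 175], [158, 211], [114, 199], [155, 166]] 1677.0
```

```bash
cat >> m.py <<'E'
print('----')
def ordc(q): # by direction: returns far-x+y, ...
    return q
for i in range(3):
    qt=corners(bt[i])[0] if corners(bt[i]).ndim==3 else corners(bt[i])
    zs=[]
    qs=corners(bs[2-i]);qs=qs.reshape(-1,2);qt=qt.reshape(-1,2)
    st=qt[np.argsort(qt[:,1])];ss=qs[np.argsort(-qs[:,1])]
    a=[*sorted(st[:2].tolist()),*sorted(st[2:].tolist())]; b=[*sorted(ss[:2].tolist(),reverse=True),*sorted(ss[2:].tolist(),reverse=True)]
    for p,q in zip(a,b):
        X,e=tri(T,p,S,q);zs.append(X[2]); print(X.round(4),round(e,4))
    z=np.mean(zs);print('z',z)
for k in bt:
  for z in (.085,):
    r=cv2.minAreaRect(np.array([onz(T,*p,z)[:2] for p in k],np.float32));print(r)
E
python3 m.py | sed -n '/----/,$p'
```

```text
----
[0.5893 0.2604 0.0802] 0.0006
[0.6002 0.1908 0.0815] 0.0022
[0.4396 0.2358 0.0864] 0.0016
[0.4501 0.1667 0.0886] 0.0017
z 0.08417136139240602
[0.5872 0.1401 0.0766] 0.0007
[0.5988 0.071  0.0753] 0.0033
[0.4402 0.1167 0.0817] 0.002
[0.4502 0.0482 0.0873] 0.0013
z 0.08022932200913353
[ 0.6355 -0.0215  0.0734] 0.0015
[ 0.6263 -0.092   0.0809] 0.0071
[0.484  0.0029 0.0865] 0.0041
[ 0.4768 -0.0702  0.0879] 0.0044
z 0.08220853337477062
((0.5191393494606018, 0.21394306421279907), (0.1489918977022171, 0.06921159476041794), 8.844271659851074)
((0.5179315805435181, 0.09491822123527527), (0.14876100420951843, 0.06915140151977539), 9.349358558654785)
((0.554613471031189, -0.04416995868086815), (0.06905161589384079, 0.1488889753818512), 82.58275604248047)
```

View pics/plate.png

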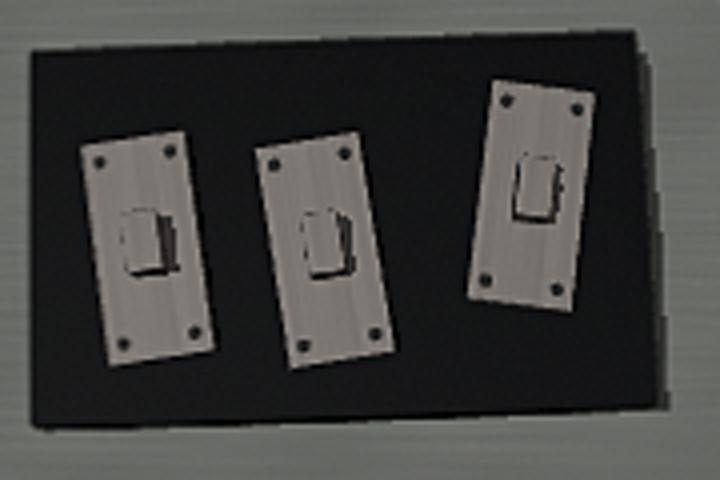

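```bash
cat > go.py <<'E'
import sys
from h import *
from scipy.spatial.transform import Rotation as R
def go(p,yaw):
    s=bot.read_state();A=R.from_rotvec(s['tcp_rot']);p0=np.array(s['tool_pos'])
    y=np.radians(yaw);B=R.from_matrix(np.array([[np.cos(y),np.sin(y),0],[np.sin(y),-np.cos(y),0],[0,0,-1]]))
    d=A.inv().apply(np.array(p)-p0);r=np.degrees((A.inv()*B).as_rotvec())
    print('t',round(s['time'],2),'pos',p0.round(4),'F',np.round(s['wrist_force'],1),'w',round(s['width'],3))
    print('shift norm',(d/.5).round(4),'turn norm',(r/30).round(4),'dist',np.linalg.norm(d).round(3))
go([float(v) for v in sys.argv[1:4]],float(sys.argv[4]))
E
python3 go.py .5 -.037 .12 -7.4
```

```text
t 0.3 pos [ 0.3037 -0.6026  0.203 ] F [ 0.7 -0.7  0.8] w 0.999
shift norm [ 0.8597 -0.8333  0.1667] turn norm [-1.5000e-03  4.0000e-04  1.1381e+00] dist 0.604
```

step_arm([
  {"grip": 1, "x": 0.86, "y": -0.833, "z": 0, "az": 1},
  {"grip": 1, "x": 0.86, "y": -0.833, "z": 0, "az": 1},
  {"grip": 1, "x": 0.86, "y": -0.833, "z": 0, "az": 1},
  {"grip": 1, "x": 0.86, "y": -0.833, "z": 0, "az": 1},
  {"grip": 1, "x": 0.86, "y": -0.833, "z": 0, "az": 1},
  {"grip": 1, "x": 0.86, "y": -0.833, "z": 0, "az": 1},
  {"grip": 1, "x": 0.86, "y": -0.833, "z": 0, "az": 1},
  {"grip": 1, "x": 0.86, "y": -0.833, "z": 0, "az": 1},
  {"grip": 1, "x": 0.86, "y": -0.833, "z": 0, "az": 1},
  {"grip": 1, "x": 0.86, "y": -0.833, "z": 0, "az": 1},
  {"grip": 1, "x": 0.86, "y": -0.833, "z": 0, "az": 1},
  {"grip": 1, "x": 0.86, "y": -0.833, "z": 0, "az": 1},
])

```text
validation failed for argument at $.se...
```

```bash
python3 go.py .5 -.037 .105 -7.4
```

```text
t 0.3 pos [ 0.3037 -0.6026  0.203 ] F [ 0.7 -0.7  0.8] w 0.999
shift norm [ 0.8597 -0.8333  0.1967] turn norm [-1.5000e-03  4.0000e-04  1.1381e+00] dist 0.607
```

step_arm([
  {"grip": 1.0, "x": 0.1, "y": -0.1, "z": 0.0, "ax": 0.0, "ay": 0.0, "az": 0.2},
])

```text
time: 0.4
tool_pos: [0.318, -0.559, 0.2027]
tcp_rot: [3.09, 0.556, -0.002]
wrist_force: [1.4, 1.0, 0.2]
width: 0.857
grip_force: 0.0
```

```bash
python3 go.py .5 -.037 .2 -7.4
```

```text
t 0.4 pos [ 0.318  -0.559   0.2027] F [1.4 1.  0.2] w 0.857
shift norm [ 0.7051 -0.8517  0.0026] turn norm [0.0045 0.0018 0.9266] dist 0.553
```

step_arm([
  {"grip": 1.0, "x": 0.705, "y": -0.852, "z": 0.0, "ax": 0.0, "ay": 0.0, "az": 0.927},
  {"grip": 1.0, "x": 0.705, "y": -0.852, "z": 0.0, "ax": 0.0, "ay": 0.0, "az": 0.927},
  {"grip": 1.0, "x": 0.705, "y": -0.852, "z": 0.0, "ax": 0.0, "ay": 0.0, "az": 0.927},
  {"grip": 1.0, "x": 0.705, "y": -0.852, "z": 0.0, "ax": 0.0, "ay": 0.0, "az": 0.927},
  {"grip": 1.0, "x": 0.705, "y": -0.852, "z": 0.0, "ax": 0.0, "ay": 0.0, "az": 0.927},
  {"grip": 1.0, "x": 0.705, "y": -0.852, "z": 0.0, "ax": 0.0, "ay": 0.0, "az": 0.927},
  {"grip": 1.0, "x": 0.705, "y": -0.852, "z": 0.0, "ax": 0.0, "ay": 0.0, "az": 0.927},
  {"grip": 1.0, "x": 0.705, "y": -0.852, "z": 0.0, "ax": 0.0, "ay": 0.0, "az": 0.927},
  {"grip": 1.0, "x": 0.705, "y": -0.852, "z": 0.0, "ax": 0.0, "ay": 0.0, "az": 0.927},
  {"grip": 1.0, "x": 0.705, "y": -0.852, "z": 0.0, "ax": 0.0, "ay": 0.0, "az": 0.927},
  {"grip": 1.0, "x": 0.705, "y": -0.852, "z": 0.0, "ax": 0.0, "ay": 0.0, "az": 0.927},
  {"grip": 1.0, "x": 0.705, "y": -0.852, "z": 0.0, "ax": 0.0, "ay": 0.0, "az": 0.927},
])

```text
time: 1.6
tool_pos: [0.4994, -0.027, 0.2038]
tcp_rot: [-3.134, 0.184, -0.002]
wrist_force: [-1.2, -0.9, 0.1]
width: -0.0
grip_force: 0.0
```

```bash
python3 go.py .5 -.037 .098 -7.4
```

```text
t 1.6 pos [ 0.4994 -0.027   0.2038] F [-1.2 -0.9  0.1] w -0.0
shift norm [0.0033 0.0203 0.2116] turn norm [-0.0044 -0.002   0.0227] dist 0.106
```

step_arm([
  {"grip": 1.0, "x": 0.003, "y": 0.02, "z": 0.07, "ax": 0.0, "ay": 0.0, "az": 0.023},
  {"grip": 1.0, "x": 0.003, "y": 0.02, "z": 0.14, "ax": 0.0, "ay": 0.0, "az": 0.023},
  {"grip": 1.0, "x": 0.003, "y": 0.02, "z": 0.19, "ax": 0.0, "ay": 0.0, "az": 0.023},
  {"grip": 1.0, "x": 0.003, "y": 0.02, "z": 0.212, "ax": 0.0, "ay": 0.0, "az": 0.023},
  {"grip": 1.0, "x": 0.003, "y": 0.02, "z": 0.212, "ax": 0.0, "ay": 0.0, "az": 0.023},
  {"grip": 1.0, "x": 0.003, "y": 0.02, "z": 0.212, "ax": 0.0, "ay": 0.0, "az": 0.023},
])

```text
time: 2.2
tool_pos: [0.4992, -0.0427, 0.0985]
tcp_rot: [3.134, -0.213, 0.002]
wrist_force: [0.3, 0.2, 0.7]
width: -0.0
grip_force: 0.0
```

```bash
python3 - <<'E'
from h import *
c=cam('scene');save(c,'press1',6,(170,120,290,215));s=bot.read_state();print(s['tool_pos'],s['wrist_force'],proj(c,s['tool_pos']))
E
```

```text
[ 0.49981558 -0.04265454  0.0991393 ] [-0.19984268 -0.14966829 -0.33669836] [223.73741697 179.95351967]
```

View pics/press1.png

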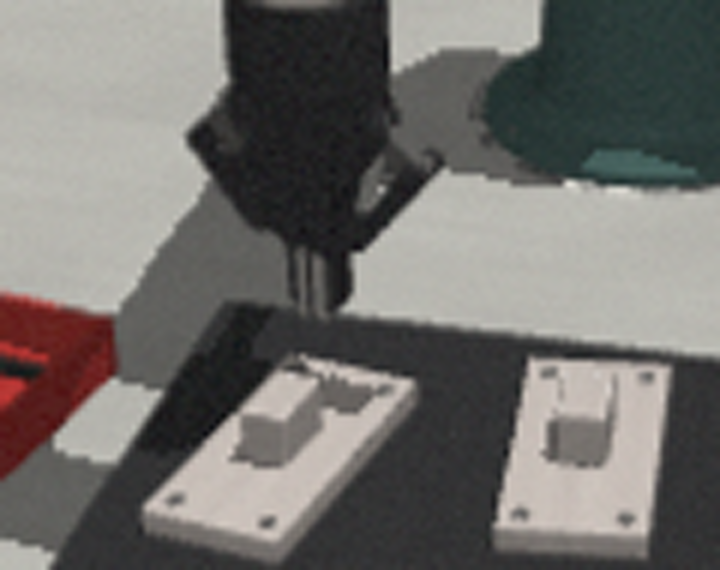

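step_arm([
  {"grip": 1.0, "x": 0.0, "y": -0.01, "z": 0.004, "ax": 0.0, "ay": 0.0, "az": 0.0},
  {"grip": 1.0, "x": 0.0, "y": -0.01, "z": 0.008, "ax": 0.0, "ay": 0.0, "az": 0.0},
  {"grip": 1.0, "x": 0.0, "y": -0.01, "z": 0.012, "ax": 0.0, "ay": 0.0, "az": 0.0},
  {"grip": 1.0, "x": 0.0, "y": -0.01, "z": 0.014, "ax": 0.0, "ay": 0.0, "az": 0.0},
  {"grip": 1.0, "x": 0.0, "y": -0.01, "z": 0.015, "ax": 0.0, "ay": 0.0, "az": 0.0},
  {"grip": 1.0, "x": 0.0, "y": -0.01, "z": 0.016, "ax": 0.0, "ay": 0.0, "az": 0.0},
  {"grip": 1.0, "x": 0.0, "y": -0.01, "z": 0.017, "ax": 0.0, "ay": 0.0, "az": 0.0},
  {"grip": 1.0, "x": 0.0, "y": -0.01, "z": 0.018, "ax": 0.0, "ay": 0.0, "az": 0.0},
  {"grip": 1.0, "x": 0.0, "y": -0.01, "z": 0.019, "ax": 0.0, "ay": 0.0, "az": 0.0},
])

```text
time: 3.15
tool_pos: [0.4991, -0.0372, 0.0879]
tcp_rot: [-3.134, 0.212, 0.0]
wrist_force: [0.7, 0.3, 0.1]
width: -0.006
grip_force: 0.0
```

step_arm([
  {"grip": 1.0, "x": 0.0, "y": 0.0, "z": 0.001, "ax": 0.0, "ay": 0.0, "az": 0.0},
  {"grip": 1.0, "x": 0.0, "y": 0.0, "z": 0.002, "ax": 0.0, "ay": 0.0, "az": 0.0},
  {"grip": 1.0, "x": 0.0, "y": 0.0, "z": 0.003, "ax": 0.0, "ay": 0.0, "az": 0.0},
  {"grip": 1.0, "x": 0.0, "y": 0.0, "z": 0.004, "ax": 0.0, "ay": 0.0, "az": 0.0},
])

```text
time: 3.55
tool_pos: [0.4991, -0.0372, 0.0859]
tcp_rot: [-3.134, 0.212, 0.0]
wrist_force: [0.5, -0.0, -0.2]
width: -0.001
grip_force: 0.0
```

step_arm([
  {"grip": 1.0, "x": 0.0, "y": 0.0, "z": 0.001, "ax": 0.0, "ay": 0.0, "az": 0.0},
  {"grip": 1.0, "x": 0.0, "y": 0.0, "z": 0.002, "ax": 0.0, "ay": 0.0, "az": 0.0},
])

```text
time: 3.75
tool_pos: [0.4991, -0.0372, 0.0849]
tcp_rot: [3.134, -0.212, 0.0]
wrist_force: [0.4, -0.1, 0.2]
width: -0.004
grip_force: 0.0
```

step_arm([
  {"grip": 1.0, "x": 0.0, "y": 0.0, "z": 0.001, "ax": 0.0, "ay": 0.0, "az": 0.0},
  {"grip": 1.0, "x": 0.0, "y": 0.0, "z": 0.002, "ax": 0.0, "ay": 0.0, "az": 0.0},
])

```text
time: 3.95
tool_pos: [0.4991, -0.0372, 0.0839]
tcp_rot: [3.134, -0.212, -0.0]
wrist_force: [0.0, -0.0, 0.2]
width: 0.002
grip_force: 0.0
```

step_arm([
  {"grip": 1.0, "x": 0.0, "y": 0.0, "z": 0.001, "ax": 0.0, "ay": 0.0, "az": 0.0},
])

```text
time: 4.05
tool_pos: [0.4991, -0.0372, 0.0834]
tcp_rot: [3.134, -0.212, -0.0]
wrist_force: [-0.4, -0.4, -0.1]
width: 0.001
grip_force: 0.0
```

Next: one half-millimetre row per call, so I can stop on force.

step_arm([
  {"grip": 1.0, "x": 0.0, "y": 0.0, "z": 0.001, "ax": 0.0, "ay": 0.0, "az": 0.0},
])

```text
time: 4.15
tool_pos: [0.4991, -0.0372, 0.0829]
tcp_rot: [3.134, -0.212, -0.0]
wrist_force: [-0.4, 0.2, -0.5]
width: -0.001
grip_force: 0.0
```

step_arm([
  {"grip": 1.0, "x": 0.0, "y": 0.0, "z": 0.001, "ax": 0.0, "ay": 0.0, "az": 0.0},
])

```text
time: 4.25
tool_pos: [0.4991, -0.0372, 0.0824]
tcp_rot: [-3.134, 0.212, -0.0]
wrist_force: [-0.0, 0.2, -0.6]
width: 0.001
grip_force: 0.0
```

step_arm([
  {"grip": 1.0, "x": 0.0, "y": 0.0, "z": 0.001, "ax": 0.0, "ay": 0.0, "az": 0.0},
])

```text
time: 4.35
tool_pos: [0.4991, -0.0372, 0.082]
tcp_rot: [3.134, -0.212, 0.0]
wrist_force: [0.1, 0.5, 0.1]
width: 0.001
grip_force: 0.0
```

step_arm([
  {"grip": 1.0, "x": 0.0, "y": 0.0, "z": 0.001, "ax": 0.0, "ay": 0.0, "az": 0.0},
])

```text
time: 4.45
tool_pos: [0.4991, -0.0372, 0.0815]
tcp_rot: [3.134, -0.212, 0.0]
wrist_force: [0.2, -0.6, 0.0]
width: 0.0
grip_force: 0.0
```

step_arm([
  {"grip": 1.0, "x": 0.0, "y": 0.0, "z": 0.001, "ax": 0.0, "ay": 0.0, "az": 0.0},
])

```text
time: 4.55
tool_pos: [0.4991, -0.0372, 0.0809]
tcp_rot: [-3.134, 0.212, 0.0]
wrist_force: [-0.3, 0.1, -0.3]
width: 0.003
grip_force: 0.0
```

step_arm([
  {"grip": 1.0, "x": 0.0, "y": 0.0, "z": 0.001, "ax": 0.0, "ay": 0.0, "az": 0.0},
])

```text
time: 4.65
tool_pos: [0.4991, -0.0372, 0.0804]
tcp_rot: [3.134, -0.212, -0.0]
wrist_force: [0.6, 0.4, 0.4]
width: 0.003
grip_force: 0.0
```

step_arm([
  {"grip": 1.0, "x": 0.0, "y": 0.0, "z": 0.001, "ax": 0.0, "ay": 0.0, "az": 0.0},
])

```text
time: 4.75
tool_pos: [0.4991, -0.0372, 0.0799]
tcp_rot: [-3.134, 0.212, -0.0]
wrist_force: [-0.5, 0.1, 0.2]
width: -0.002
grip_force: 0.0
```

step_arm([
  {"grip": 1.0, "x": 0.0, "y": 0.0, "z": 0.001, "ax": 0.0, "ay": 0.0, "az": 0.0},
])

```text
time: 4.85
tool_pos: [0.4991, -0.0372, 0.0794]
tcp_rot: [-3.134, 0.212, 0.0]
wrist_force: [1.0, 0.6, 0.0]
width: 0.002
grip_force: 0.0
```

step_arm([
  {"grip": 1.0, "x": 0.0, "y": 0.0, "z": 0.001, "ax": 0.0, "ay": 0.0, "az": 0.0},
])

```text
time: 4.95
tool_pos: [0.4991, -0.0372, 0.0789]
tcp_rot: [-3.134, 0.212, -0.0]
wrist_force: [0.2, -0.1, -0.8]
width: 0.001
grip_force: 0.0
```

step_arm([
  {"grip": 1.0, "x": 0.0, "y": 0.0, "z": 0.001, "ax": 0.0, "ay": 0.0, "az": 0.0},
])

```text
time: 5.05
tool_pos: [0.4991, -0.0372, 0.0785]
tcp_rot: [-3.134, 0.212, -0.0]
wrist_force: [0.8, -1.0, -0.1]
width: 0.002
grip_force: 0.0
```

step_arm([
  {"grip": 1.0, "x": 0.0, "y": 0.0, "z": 0.001, "ax": 0.0, "ay": 0.0, "az": 0.0},
])

```text
time: 5.15
tool_pos: [0.4991, -0.0372, 0.0779]
tcp_rot: [-3.134, 0.212, 0.0]
wrist_force: [-0.6, 0.1, -0.0]
width: 0.004
grip_force: 0.0
```

step_arm([
  {"grip": 1.0, "x": 0.0, "y": 0.0, "z": 0.001, "ax": 0.0, "ay": 0.0, "az": 0.0},
])

```text
time: 5.25
tool_pos: [0.4991, -0.0372, 0.0774]
tcp_rot: [3.134, -0.212, 0.0]
wrist_force: [0.4, -0.3, -0.4]
width: -0.002
grip_force: 0.0
```

Still in the air. I'll check the height once against the picture.

```bash
python3 - <<'E'
from h import *
c=cam('scene');save(c,'press2',8,(190,150,270,220));s=bot.read_state();p=proj(c,s['tool_pos']);print(s['tool_pos'],p,(p-[190,150])*8)
E
```

```text
[ 0.49901982 -0.03719306  0.07733975] [225.92911253 186.37926305] [287.43290023 291.03410442]
```

View pics/press2.png

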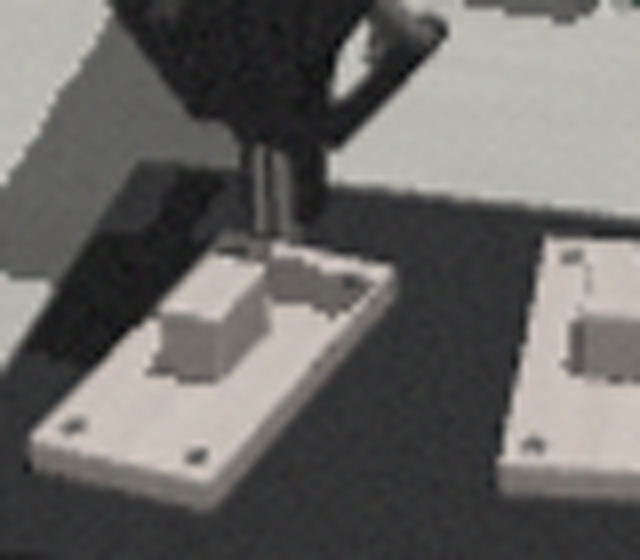

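The visible tip (275,240) lies some 20 mm above where the TCP should project (287,291), so the real tip is higher than the TCP reading. I'll keep descending carefully and let force decide.

step_arm([
  {"grip": 1.0, "x": 0.0, "y": 0.0, "z": 0.001, "ax": 0.0, "ay": 0.0, "az": 0.0},
  {"grip": 1.0, "x": 0.0, "y": 0.0, "z": 0.002, "ax": 0.0, "ay": 0.0, "az": 0.0},
  {"grip": 1.0, "x": 0.0, "y": 0.0, "z": 0.003, "ax": 0.0, "ay": 0.0, "az": 0.0},
])

```text
time: 5.6
tool_pos: [0.4991, -0.0372, 0.076]
tcp_rot: [-3.134, 0.212, -0.0]
wrist_force: [-0.4, -0.1, 1.1]
width: 0.0
grip_force: 0.0
```

step_arm([
  {"grip": 1.0, "x": 0.0, "y": 0.0, "z": 0.001, "ax": 0.0, "ay": 0.0, "az": 0.0},
])

```text
time: 5.7
tool_pos: [0.4991, -0.0372, 0.0754]
tcp_rot: [-3.134, 0.212, 0.0]
wrist_force: [0.2, 0.1, 0.6]
width: -0.0
grip_force: 0.0
```

```bash
python3 - <<'E'
from h import *
# tip row/col in scene vs plausible: where on vertical tool axis does visible tip lie
c=cam('scene');s=bot.read_state();x,y,z=s['tool_pos'];print(z,s['wrist_force'])
for d in(0,.005,.01,.015,.02,.03): print(d,proj(c,(x,y,z+d)).round(1))
im=c['img'];print(im[172:194,220:232].mean(2).astype(int))
E
```

```text
0.07533311850804152 [0.4069554  0.09719859 0.41414547]
0 [226. 187.]
0.005 [225.9 185.5]
0.01 [225.8 184.1]
0.015 [225.7 182.6]
0.02 [225.6 181.2]
0.03 [225.5 178.2]
[[ 41  53  96  55  80  92  58  33  34  26  63 152]
 [ 41  49  95  56  81  95  62  38  29  32  43  77]
 [ 42  49  94  55  80  93  61  38  32  27  33  48]
 [ 45  43  95  68  66  96  60  40  30  31  35  51]
 [ 48  37  95  65  64  97  64  36  32  27  39  51]
 [ 50  38  95  69  66  99  71  40  29  33  51  56]
 [ 52  53  97  69  66  96  72  45  35  46  48  50]
 [ 81  64  81  67  65  97  81  69  50  50  51  50]
 [ 86  95  98  96 136 149 106  87  53  52  52  49]
 [ 58 100 101 101 108 178 179 177 174 148 116  84]
 [113 116 101 101  99 119 121 121 187 186 180 176]
 [180 180 190 104  95  99  97 102 119 123 183 191]
 [190 190 157  98  96 100 100  99 101 100 120 122]
 [192 160 124 104 100  98  99  98  99 100  97 100]
 [166 125 116 103  99  97 100  99  98  99 102 101]
 [128 115 112 144 107 100  99 100  99 101  97  96]
 [117 118 111 147 177 182 180 179 180 111  98 100]
 [114 114 114 146 190 192 189 191 191 180 177 109]
 [116 113 114 133 189 193 192 192 191 188 190 180]
 [118 111 110 137 187 193 193 192 188 192 193 190]
 [111 111 145 181 191 192 190 191 191 195 192 160]
 [108 146 183 191 192 191 190 191 192 191 163 112]]
```

step_arm([
  {"grip": 1.0, "x": 0.0, "y": 0.0, "z": 0.001, "ax": 0.0, "ay": 0.0, "az": 0.0},
  {"grip": 1.0, "x": 0.0, "y": 0.0, "z": 0.002, "ax": 0.0, "ay": 0.0, "az": 0.0},
  {"grip": 1.0, "x": 0.0, "y": 0.0, "z": 0.003, "ax": 0.0, "ay": 0.0, "az": 0.0},
  {"grip": 1.0, "x": 0.0, "y": 0.0, "z": 0.004, "ax": 0.0, "ay": 0.0, "az": 0.0},
])

```text
time: 6.15
tool_pos: [0.4991, -0.0372, 0.0734]
tcp_rot: [-3.134, 0.213, 0.0]
wrist_force: [-0.3, -0.8, 0.0]
width: -0.001
grip_force: 0.0
```

```bash
python3 - <<'E'
from h import *
c=cam('scene');s=bot.read_state();print(s['tool_pos'],s['wrist_force'],s['torque'],proj(c,s['tool_pos']))
im=c['img'];print(im[172:192,218:230].mean(2).astype(int))
t=cam('top');print(proj(t,s['tool_pos']));save(t,'top2',5,(220,130,350,250))
E
```

```text
[ 0.49903174 -0.03720479  0.0733471 ] [-1.47828891 -0.26276962 -0.68970292] [ 0.04142254  0.0047591  -0.00573624] [225.98531165 187.52636013]
[[ 34  48  43  51  95  53  79  92  60  35  33  30]
 [ 46  51  40  52  95  57  80  94  62  36  30  35]
 [ 48  50  41  48  95  54  79  93  61  36  30  31]
 [ 53  54  41  44  95  67  68  95  61  33  35  31]
 [ 50  54  45  31  93  68  63  97  75  30  33  29]
 [ 47  54  53  38  96  68  62  95  73  35  36  28]
 [ 60  51  51  41  97  70  66  98  71  40  38  33]
 [ 93  80  79  61  97  67  63  96  81  58  40  49]
 [ 96  88  86  96  95  85  95  99  85  96  57  52]
 [ 64  62  57  98  94  96  98 172 155 174 176 148]
 [190 147 115 115  99  98  97 118 113 123 184 182]
 [192 185 180 179 191 107  96  98 100  96 118 122]
 [192 188 191 190 154  98  96  99 100  99  98 100]
 [188 193 195 161 125 107 102  99 101  97 100  99]
 [189 193 165 125 115 105  99 100 102  98  95  95]
 [195 160 126 116 115 143 102 101 100 102  99  98]
 [183 122 116 115 113 145 180 181 178 181 180 107]
 [134 115 114 116 112 146 189 192 189 191 191 180]
 [117 114 113 114 114 134 186 193 193 191 191 190]
 [116 114 113 112 110 135 186 188 194 189 190 189]]
[294.80483307 209.20797501]
```

View pics/top2.png

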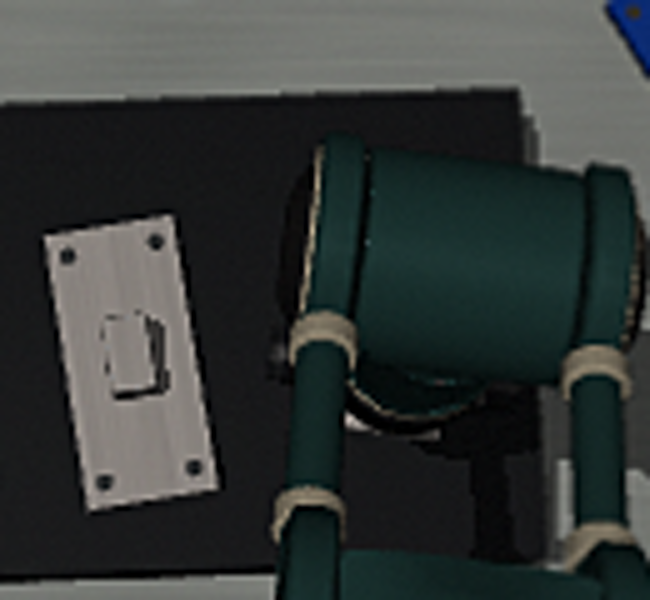

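Rows 179-181 are the finger tip. The face below should be at row 185, so about 10 mm or more remain.

step_arm([
  {"grip": 1.0, "x": 0.0, "y": 0.0, "z": 0.001, "ax": 0.0, "ay": 0.0, "az": 0.0},
  {"grip": 1.0, "x": 0.0, "y": 0.0, "z": 0.002, "ax": 0.0, "ay": 0.0, "az": 0.0},
  {"grip": 1.0, "x": 0.0, "y": 0.0, "z": 0.003, "ax": 0.0, "ay": 0.0, "az": 0.0},
])

```text
time: 6.55
tool_pos: [0.4991, -0.0372, 0.0719]
tcp_rot: [-3.134, 0.212, -0.0]
wrist_force: [0.8, 0.6, 0.3]
width: -0.003
grip_force: 0.0
```

step_arm([
  {"grip": 1.0, "x": 0.0, "y": 0.0, "z": 0.001, "ax": 0.0, "ay": 0.0, "az": 0.0},
])

```text
time: 6.65
tool_pos: [0.4991, -0.0372, 0.0714]
tcp_rot: [-3.134, 0.212, -0.0]
wrist_force: [1.2, -0.8, 0.3]
width: -0.002
grip_force: 0.0
```

step_arm([
  {"grip": 1.0, "x": 0.0, "y": 0.0, "z": 0.001, "ax": 0.0, "ay": 0.0, "az": 0.0},
  {"grip": 1.0, "x": 0.0, "y": 0.0, "z": 0.002, "ax": 0.0, "ay": 0.0, "az": 0.0},
  {"grip": 1.0, "x": 0.0, "y": 0.0, "z": 0.003, "ax": 0.0, "ay": 0.0, "az": 0.0},
])

```text
time: 6.95
tool_pos: [0.4991, -0.0372, 0.0699]
tcp_rot: [-3.134, 0.212, -0.0]
wrist_force: [-0.4, 0.7, 0.1]
width: -0.002
grip_force: 0.0
```

```bash
python3 - <<'E'
from h import *
c=cam('scene');s=bot.read_state();print(s['tool_pos'],s['wrist_force'])
im=c['img'];print(im[175:190,218:230].mean(2).astype(int))
for X in [(.48,-.037,.082),(.49,-.037,.082),(.499,-.037,.082),(.51,-.037,.082)]: print(X,proj(c,X))
E
```

```text
[ 0.49903309 -0.03720832  0.06985153] [-0.37223381 -0.27738053 -0.54713466]
[[ 49  52  44  50  97  66  66  99  62  38  32  25]
 [ 51  53  42  40  95  66  66  97  64  36  33  33]
 [ 53  51  46  33  98  68  65  96  69  34  30  30]
 [ 56  52  51  38  97  69  62  93  71  41  25  21]
 [ 94  84  82  59  95  68  65  94  70  38  35  38]
 [ 94  87  85  96  98  81  65  97  84  57  41  50]
 [ 64  60  58  98  97  87  64  95  88 125 171 148]
 [191 147 112 118  97  94  91  98  92 102 184 184]
 [191 185 182 179 190 104  95  97  98  97 121 123]
 [187 188 190 189 155  97  96  98  98  98  98  98]
 [189 189 194 162 124 104 100  98 100  96  99  99]
 [190 194 163 127 113 107 101  99  99  98  98  99]
 [195 161 124 117 112 140 103  99  99 101 100  99]
 [182 123 114 112 115 150 178 182 182 180 180 110]
 [131 117 114 115 112 146 191 192 191 192 193 180]]
(0.48, -0.037, 0.082) [227.98131126 181.78491835]
(0.49, -0.037, 0.082) [226.90261314 183.4913349 ]
(0.499, -0.037, 0.082) [225.92163184 185.04320442]
(0.51, -0.037, 0.082) [224.70937776 186.9609813 ]
```

The tip now covers the back edge, so it is above the cover with roughly 10-15 mm left.

step_arm([
  {"grip": 1.0, "x": 0.0, "y": 0.0, "z": 0.002, "ax": 0.0, "ay": 0.0, "az": 0.0},
  {"grip": 1.0, "x": 0.0, "y": 0.0, "z": 0.004, "ax": 0.0, "ay": 0.0, "az": 0.0},
  {"grip": 1.0, "x": 0.0, "y": 0.0, "z": 0.006, "ax": 0.0, "ay": 0.0, "az": 0.0},
  {"grip": 1.0, "x": 0.0, "y": 0.0, "z": 0.008, "ax": 0.0, "ay": 0.0, "az": 0.0},
  {"grip": 1.0, "x": 0.0, "y": 0.0, "z": 0.009, "ax": 0.0, "ay": 0.0, "az": 0.0},
  {"grip": 1.0, "x": 0.0, "y": 0.0, "z": 0.01, "ax": 0.0, "ay": 0.0, "az": 0.0},
])

```text
time: 7.6
tool_pos: [0.4991, -0.0372, 0.0649]
tcp_rot: [-3.134, 0.212, 0.0]
wrist_force: [-0.0, 0.1, -0.8]
width: -0.0
grip_force: 0.0
```

step_arm([
  {"grip": 1.0, "x": 0.0, "y": 0.0, "z": 0.001, "ax": 0.0, "ay": 0.0, "az": 0.0},
  {"grip": 1.0, "x": 0.0, "y": 0.0, "z": 0.002, "ax": 0.0, "ay": 0.0, "az": 0.0},
])

```text
time: 7.8
tool_pos: [0.4991, -0.0372, 0.064]
tcp_rot: [3.134, -0.212, 0.0]
wrist_force: [-0.2, 0.3, 0.3]
width: 0.001
grip_force: 0.0
```

```bash
python3 - <<'E'
from h import *
c=cam('scene');s=bot.read_state();print(s['tool_pos'],s['wrist_force'])
im=c['img'];print(im[178:192,218:230].mean(2).astype(int))
E
```

```text
[ 0.49905226 -0.03719694  0.0638863 ] [-0.76285203 -0.41077818  0.88355351]
[[ 59  53  47  36  97  67  65  99  72  38  35  28]
 [ 89  81  63  38  94  69  60  96  71  34  34  26]
 [ 96  87  85  52  82  82  67  92  74  36  32  27]
 [ 63  60  60  91  93  82  56  96  76  42  30  97]
 [190 146 114 117  97  85  50  97  85  72 109 177]
 [192 185 180 181 190  99  52  89  89  88 101 120]
 [189 188 190 192 157  97  90  95  97  97 100 100]
 [188 191 196 160 124 106 100  98  99  96 100  99]
 [191 193 164 127 118 109 100 101  99  97 102 101]
 [195 161 127 115 114 143 106 101 101  98  99 100]
 [183 124 114 114 114 149 179 182 181 177 180 109]
 [132 116 115 115 112 145 191 190 191 191 190 178]
 [118 115 118 115 114 132 186 192 192 194 190 191]
 [116 114 113 112 110 135 188 192 191 191 189 191]]
```

step_arm([
  {"grip": 1.0, "x": 0.0, "y": 0.0, "z": 0.001, "ax": 0.0, "ay": 0.0, "az": 0.0},
  {"grip": 1.0, "x": 0.0, "y": 0.0, "z": 0.002, "ax": 0.0, "ay": 0.0, "az": 0.0},
  {"grip": 1.0, "x": 0.0, "y": 0.0, "z": 0.003, "ax": 0.0, "ay": 0.0, "az": 0.0},
])

```text
time: 8.15
tool_pos: [0.4991, -0.0372, 0.0625]
tcp_rot: [-3.134, 0.212, -0.0]
wrist_force: [-0.4, -0.2, -0.4]
width: -0.0
grip_force: 0.0
```

step_arm([
  {"grip": 1.0, "x": 0.0, "y": 0.0, "z": 0.001, "ax": 0.0, "ay": 0.0, "az": 0.0},
  {"grip": 1.0, "x": 0.0, "y": 0.0, "z": 0.002, "ax": 0.0, "ay": 0.0, "az": 0.0},
])

```text
time: 8.35
tool_pos: [0.4991, -0.0372, 0.0614]
tcp_rot: [-3.134, 0.213, 0.0]
wrist_force: [0.1, -0.2, -0.3]
width: -0.003
grip_force: 0.0
```

step_arm([
  {"grip": 1.0, "x": 0.0, "y": 0.0, "z": 0.001, "ax": 0.0, "ay": 0.0, "az": 0.0},
  {"grip": 1.0, "x": 0.0, "y": 0.0, "z": 0.002, "ax": 0.0, "ay": 0.0, "az": 0.0},
])

```text
time: 8.55
tool_pos: [0.4991, -0.0372, 0.0604]
tcp_rot: [3.134, -0.212, -0.0]
wrist_force: [-0.2, 0.1, -0.1]
width: -0.001
grip_force: 0.0
```

step_arm([
  {"grip": 1.0, "x": 0.0, "y": 0.0, "z": 0.001, "ax": 0.0, "ay": 0.0, "az": 0.0},
  {"grip": 1.0, "x": 0.0, "y": 0.0, "z": 0.002, "ax": 0.0, "ay": 0.0, "az": 0.0},
])

```text
time: 8.75
tool_pos: [0.4991, -0.0372, 0.0594]
tcp_rot: [-3.134, 0.212, 0.0]
wrist_force: [0.2, -0.0, -0.4]
width: -0.0
grip_force: 0.0
```

```bash
python3 - <<'E'
from h import *
c=cam('scene');s=bot.read_state();print(s['tool_pos'],s['wrist_force'])
im=c['img'];print(im[180:192,218:230].mean(2).astype(int))
E
```

```text
[ 0.49903981 -0.03721687  0.05936717] [0.3472051  0.75649964 0.15559015]
[[ 97  87  73  39  83  77  66  97  75  41  27  27]
 [ 61  59  54  36  80  81  53  94  76  37  37  33]
 [191 148 113  99  96  85  50  95  86  42  32  96]
 [192 184 183 180 187  96  50  96  87  56  61  99]
 [190 188 190 192 155  89  52  96  89  83  93  97]
 [188 191 191 160 125 105  93  95  95  97  96 100]
 [192 192 164 127 115 109 101  99 100  97  96 100]
 [194 162 129 115 115 143 105 101 100  98  98 100]
 [184 125 112 115 115 149 180 179 181 183 181 107]
 [130 112 113 115 112 146 188 192 189 190 192 178]
 [118 115 115 114 112 133 188 190 191 195 190 190]
 [116 116 114 115 109 138 188 193 193 193 190 190]]
```

step_arm([
  {"grip": 1.0, "x": 0.0, "y": 0.0, "z": 0.001, "ax": 0.0, "ay": 0.0, "az": 0.0},
  {"grip": 1.0, "x": 0.0, "y": 0.0, "z": 0.002, "ax": 0.0, "ay": 0.0, "az": 0.0},
])

```text
time: 9.0
tool_pos: [0.4991, -0.0372, 0.0585]
tcp_rot: [-3.134, 0.212, -0.0]
wrist_force: [-0.0, -0.0, 0.6]
width: 0.001
grip_force: 0.0
```

step_arm([
  {"grip": 1.0, "x": 0.0, "y": 0.0, "z": 0.001, "ax": 0.0, "ay": 0.0, "az": 0.0},
  {"grip": 1.0, "x": 0.0, "y": 0.0, "z": 0.002, "ax": 0.0, "ay": 0.0, "az": 0.0},
])

```text
time: 9.2
tool_pos: [0.4992, -0.0372, 0.0583]
tcp_rot: [-3.134, 0.212, 0.0]
wrist_force: [-4.0, 0.3, 10.2]
width: 0.0
grip_force: 4.8
```

C stands firm: Fz rose to 10 N within about 0.3 mm, at TCP z 0.0583. The face contact height is now known. On to B.

step_arm([
  {"grip": 1.0, "x": 0.0, "y": 0.0, "z": -0.04, "ax": 0.0, "ay": 0.0, "az": 0.0},
  {"grip": 1.0, "x": 0.0, "y": 0.0, "z": -0.1, "ax": 0.0, "ay": 0.0, "az": 0.0},
  {"grip": 1.0, "x": 0.0, "y": 0.0, "z": -0.1, "ax": 0.0, "ay": 0.0, "az": 0.0},
  {"grip": 1.0, "x": 0.0, "y": 0.0, "z": -0.1, "ax": 0.0, "ay": 0.0, "az": 0.0},
])

```text
time: 9.6
tool_pos: [0.4999, -0.0373, 0.1083]
tcp_rot: [3.134, -0.212, 0.003]
wrist_force: [-0.2, 0.1, -1.0]
width: 0.003
grip_force: 0.0
```

```bash
python3 go.py .464 .086 .11 9.3;python3 m.py | tail -3
```

```text
t 9.6 pos [ 0.4999 -0.0373  0.1083] F [-0.2  0.1 -1. ] w 0.003
shift norm [-0.1045 -0.2347 -0.0036] turn norm [ 0.0006 -0.0042 -0.5685] dist 0.128
[0.4402 0.1167 0.0817] 0.002
[0.4502 0.0482 0.0873] 0.0013
z 0.08022932200913353Traceback (most recent call last):
  File "m.py", line 38, in <module>
    qt=corners(bt[i])[0] if corners(bt[i]).ndim==3 else corners(bt[i])
                                    ~~^^^
IndexError: list index out of range
```

step_arm([
  {"grip": 1.0, "x": -0.1045, "y": -0.2347, "z": 0.0, "ax": 0.0, "ay": 0.0, "az": -0.5685},
  {"grip": 1.0, "x": -0.1045, "y": -0.2347, "z": 0.0, "ax": 0.0, "ay": 0.0, "az": -0.5685},
  {"grip": 1.0, "x": -0.1045, "y": -0.2347, "z": 0.0, "ax": 0.0, "ay": 0.0, "az": -0.5685},
  {"grip": 1.0, "x": -0.1045, "y": -0.2347, "z": 0.05, "ax": 0.0, "ay": 0.0, "az": -0.5685},
  {"grip": 1.0, "x": -0.1045, "y": -0.2347, "z": 0.075, "ax": 0.0, "ay": 0.0, "az": -0.5685},
  {"grip": 1.0, "x": -0.1045, "y": -0.2347, "z": 0.088, "ax": 0.0, "ay": 0.0, "az": -0.5685},
  {"grip": 1.0, "x": -0.1045, "y": -0.2347, "z": 0.092, "ax": 0.0, "ay": 0.0, "az": -0.5685},
  {"grip": 1.0, "x": -0.1045, "y": -0.2347, "z": 0.092, "ax": 0.0, "ay": 0.0, "az": -0.5685},
  {"grip": 1.0, "x": -0.1045, "y": -0.2347, "z": 0.092, "ax": 0.0, "ay": 0.0, "az": -0.5685},
])

```text
time: 10.6
tool_pos: [0.4639, 0.0857, 0.062]
tcp_rot: [-3.131, -0.253, -0.001]
wrist_force: [0.7, 0.5, -0.4]
width: -0.0
grip_force: 0.0
```

```bash
python3 go.py .464 .086 .059 9.3
```

```text
t 10.6 pos [0.4639 0.0857 0.062 ] F [ 0.7  0.5 -0.4] w -0.0
shift norm [ 0.0003 -0.0006  0.006 ] turn norm [ 0.     -0.0018 -0.0021] dist 0.003
```

step_arm([
  {"grip": 1.0, "x": 0.0, "y": 0.0, "z": 0.001, "ax": 0.0, "ay": 0.0, "az": 0.0},
  {"grip": 1.0, "x": 0.0, "y": 0.0, "z": 0.002, "ax": 0.0, "ay": 0.0, "az": 0.0},
  {"grip": 1.0, "x": 0.0, "y": 0.0, "z": 0.003, "ax": 0.0, "ay": 0.0, "az": 0.0},
  {"grip": 1.0, "x": 0.0, "y": 0.0, "z": 0.004, "ax": 0.0, "ay": 0.0, "az": 0.0},
  {"grip": 1.0, "x": 0.0, "y": 0.0, "z": 0.005, "ax": 0.0, "ay": 0.0, "az": 0.0},
])

```text
time: 11.1
tool_pos: [0.4632, 0.0861, 0.0591]
tcp_rot: [-3.131, -0.255, -0.0]
wrist_force: [0.2, -1.0, 0.6]
width: -0.002
grip_force: 0.0
```

step_arm([
  {"grip": 1.0, "x": 0.0, "y": 0.0, "z": 0.001, "ax": 0.0, "ay": 0.0, "az": 0.0},
  {"grip": 1.0, "x": 0.0, "y": 0.0, "z": 0.002, "ax": 0.0, "ay": 0.0, "az": 0.0},
])

```text
time: 11.3
tool_pos: [0.4632, 0.0862, 0.0583]
tcp_rot: [3.131, 0.255, -0.0]
wrist_force: [-2.6, -0.5, 5.9]
width: 0.0
grip_force: 3.3
```

step_arm([
  {"grip": 1.0, "x": 0.0, "y": 0.0, "z": 0.001, "ax": 0.0, "ay": 0.0, "az": 0.0},
])

```text
time: 11.4
tool_pos: [0.4632, 0.0862, 0.0583]
tcp_rot: [3.131, 0.255, -0.001]
wrist_force: [-4.9, -1.2, 11.4]
width: -0.002
grip_force: 5.2
```

B stands firm too (11.4 N, no sinking). Next is A.

step_arm([
  {"grip": 1.0, "x": 0.0, "y": 0.0, "z": -0.04, "ax": 0.0, "ay": 0.0, "az": 0.0},
  {"grip": 1.0, "x": 0.0, "y": 0.0, "z": -0.1, "ax": 0.0, "ay": 0.0, "az": 0.0},
  {"grip": 1.0, "x": 0.0, "y": 0.0, "z": -0.1, "ax": 0.0, "ay": 0.0, "az": 0.0},
  {"grip": 1.0, "x": 0.0, "y": 0.0, "z": -0.1, "ax": 0.0, "ay": 0.0, "az": 0.0},
])

```text
time: 11.8
tool_pos: [0.464, 0.0862, 0.1082]
tcp_rot: [-3.131, -0.255, -0.003]
wrist_force: [-0.6, -0.3, -0.6]
width: -0.001
grip_force: 0.0
```

```bash
python3 go.py .4645 .2055 .062 8.9
```

```text
t 11.8 pos [0.464  0.0862 0.1082] F [-0.6 -0.3 -0.6] w -0.001
shift norm [ 0.0394 -0.2352  0.0926] turn norm [ 0.0001 -0.0041  0.0135] dist 0.128
```

step_arm([
  {"grip": 1.0, "x": 0.039, "y": -0.235, "z": 0.0, "ax": 0.0, "ay": 0.0, "az": 0.013},
  {"grip": 1.0, "x": 0.039, "y": -0.235, "z": 0.0, "ax": 0.0, "ay": 0.0, "az": 0.013},
  {"grip": 1.0, "x": 0.039, "y": -0.235, "z": 0.0, "ax": 0.0, "ay": 0.0, "az": 0.013},
  {"grip": 1.0, "x": 0.039, "y": -0.235, "z": 0.05, "ax": 0.0, "ay": 0.0, "az": 0.013},
  {"grip": 1.0, "x": 0.039, "y": -0.235, "z": 0.075, "ax": 0.0, "ay": 0.0, "az": 0.013},
  {"grip": 1.0, "x": 0.039, "y": -0.235, "z": 0.088, "ax": 0.0, "ay": 0.0, "az": 0.013},
  {"grip": 1.0, "x": 0.039, "y": -0.235, "z": 0.092, "ax": 0.0, "ay": 0.0, "az": 0.013},
  {"grip": 1.0, "x": 0.039, "y": -0.235, "z": 0.092, "ax": 0.0, "ay": 0.0, "az": 0.013},
  {"grip": 1.0, "x": 0.039, "y": -0.235, "z": 0.092, "ax": 0.0, "ay": 0.0, "az": 0.013},
])

```text
time: 12.7
tool_pos: [0.4641, 0.205, 0.0621]
tcp_rot: [-3.132, -0.243, -0.002]
wrist_force: [0.0, 0.2, 0.3]
width: 0.005
grip_force: 0.0
```

step_arm([
  {"grip": 1.0, "x": 0.0, "y": 0.0, "z": 0.001, "ax": 0.0, "ay": 0.0, "az": 0.0},
  {"grip": 1.0, "x": 0.0, "y": 0.0, "z": 0.002, "ax": 0.0, "ay": 0.0, "az": 0.0},
  {"grip": 1.0, "x": 0.0, "y": 0.0, "z": 0.003, "ax": 0.0, "ay": 0.0, "az": 0.0},
  {"grip": 1.0, "x": 0.0, "y": 0.0, "z": 0.004, "ax": 0.0, "ay": 0.0, "az": 0.0},
  {"grip": 1.0, "x": 0.0, "y": 0.0, "z": 0.005, "ax": 0.0, "ay": 0.0, "az": 0.0},
])

```text
time: 13.2
tool_pos: [0.4635, 0.2052, 0.059]
tcp_rot: [-3.132, -0.244, -0.0]
wrist_force: [0.2, -0.2, 0.3]
width: -0.0
grip_force: 0.0
```

step_arm([
  {"grip": 1.0, "x": 0.0, "y": 0.0, "z": 0.001, "ax": 0.0, "ay": 0.0, "az": 0.0},
  {"grip": 1.0, "x": 0.0, "y": 0.0, "z": 0.002, "ax": 0.0, "ay": 0.0, "az": 0.0},
])

```text
time: 13.4
tool_pos: [0.4634, 0.2052, 0.0581]
tcp_rot: [3.132, 0.244, -0.0]
wrist_force: [-1.9, -0.3, 3.6]
width: 0.0
grip_force: 1.8
```

step_arm([
  {"grip": 1.0, "x": 0.0, "y": 0.0, "z": 0.001, "ax": 0.0, "ay": 0.0, "az": 0.0},
])

```text
time: 13.5
tool_pos: [0.4633, 0.2052, 0.0578]
tcp_rot: [3.132, 0.244, -0.001]
wrist_force: [-2.4, -0.5, 3.8]
width: -0.002
grip_force: 2.1
```

A is sinking at 3.8 N, so it is the one that rocks. I'll press on until it stands firm.

step_arm([
  {"grip": 1.0, "x": 0.0, "y": 0.0, "z": 0.001, "ax": 0.0, "ay": 0.0, "az": 0.0},
  {"grip": 1.0, "x": 0.0, "y": 0.0, "z": 0.002, "ax": 0.0, "ay": 0.0, "az": 0.0},
  {"grip": 1.0, "x": 0.0, "y": 0.0, "z": 0.003, "ax": 0.0, "ay": 0.0, "az": 0.0},
])

```text
time: 13.8
tool_pos: [0.4627, 0.2051, 0.0559]
tcp_rot: [3.132, 0.244, -0.002]
wrist_force: [-4.4, 0.1, 7.7]
width: -0.004
grip_force: 4.3
```

step_arm([
  {"grip": 1.0, "x": 0.0, "y": 0.0, "z": 0.001, "ax": 0.0, "ay": 0.0, "az": 0.0},
])

```text
time: 13.9
tool_pos: [0.4627, 0.2051, 0.0559]
tcp_rot: [3.132, 0.244, -0.002]
wrist_force: [-6.4, -1.0, 12.4]
width: -0.001
grip_force: 6.0
```

It sank about 2.4 mm and is now firm at 12.4 N. Holding for 0.8 s.

step_arm([
  {"grip": 1.0, "x": 0.0, "y": 0.0, "z": 0.0, "ax": 0.0, "ay": 0.0, "az": 0.0},
  {"grip": 1.0, "x": 0.0, "y": 0.0, "z": 0.0, "ax": 0.0, "ay": 0.0, "az": 0.0},
  {"grip": 1.0, "x": 0.0, "y": 0.0, "z": 0.0, "ax": 0.0, "ay": 0.0, "az": 0.0},
  {"grip": 1.0, "x": 0.0, "y": 0.0, "z": 0.0, "ax": 0.0, "ay": 0.0, "az": 0.0},
  {"grip": 1.0, "x": 0.0, "y": 0.0, "z": 0.0, "ax": 0.0, "ay": 0.0, "az": 0.0},
  {"grip": 1.0, "x": 0.0, "y": 0.0, "z": 0.0, "ax": 0.0, "ay": 0.0, "az": 0.0},
  {"grip": 1.0, "x": 0.0, "y": 0.0, "z": 0.0, "ax": 0.0, "ay": 0.0, "az": 0.0},
  {"grip": 1.0, "x": 0.0, "y": 0.0, "z": 0.0, "ax": 0.0, "ay": 0.0, "az": 0.0},
])

```text
time: 14.7
tool_pos: [0.4627, 0.2051, 0.0559]
tcp_rot: [3.132, 0.244, -0.002]
wrist_force: [-5.7, -1.9, 9.5]
width: -0.005
grip_force: 4.6
```

step_arm([
  {"grip": 1.0, "x": 0.0, "y": 0.0, "z": -0.005, "ax": 0.0, "ay": 0.0, "az": 0.0},
  {"grip": 1.0, "x": 0.0, "y": 0.0, "z": -0.015, "ax": 0.0, "ay": 0.0, "az": 0.0},
  {"grip": 1.0, "x": 0.0, "y": 0.0, "z": -0.06, "ax": 0.0, "ay": 0.0, "az": 0.0},
  {"grip": -1.0, "x": 0.0, "y": 0.0, "z": -0.14, "ax": 0.0, "ay": 0.0, "az": 0.0},
  {"grip": -1.0, "x": 0.0, "y": 0.0, "z": -0.16, "ax": 0.0, "ay": 0.0, "az": 0.0},
  {"grip": -1.0, "x": 0.0, "y": 0.0, "z": -0.16, "ax": 0.0, "ay": 0.0, "az": 0.0},
  {"grip": -1.0, "x": 0.0, "y": 0.0, "z": -0.16, "ax": 0.0, "ay": 0.0, "az": 0.0},
])

```text
time: 15.4
tool_pos: [0.4631, 0.205, 0.1347]
tcp_rot: [3.132, 0.244, -0.001]
wrist_force: [-0.4, 0.4, 0.0]
width: 0.678
grip_force: 0.0
```

```bash
python3 go.py .519 .214 .133 8.9; python3 - <<'E'
from h import *
S=cam('scene');save(S,'g1',5,(230,110,370,225))
# cover A centre again, visible far corners
E
```

```text
t 15.4 pos [0.4631 0.205  0.1347] F [-0.4  0.4  0. ] w 0.678
shift norm [ 0.1133 -0.0004  0.0034] turn norm [0.0003 0.001  0.0004] dist 0.057
```

View pics/g1.png

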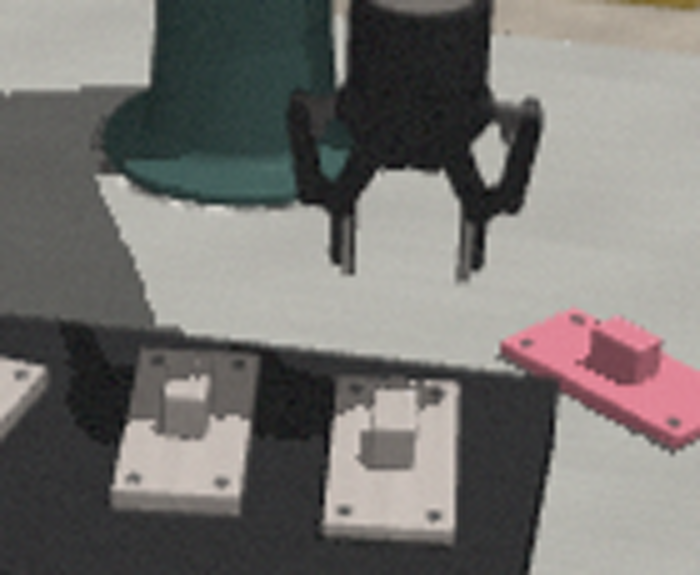

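step_arm([
  {"grip": -1.0, "x": 0.1133, "y": 0.0, "z": 0.0, "ax": 0.0, "ay": 0.0, "az": 0.0},
  {"grip": -1.0, "x": 0.1133, "y": 0.0, "z": 0.0, "ax": 0.0, "ay": 0.0, "az": 0.0},
  {"grip": -1.0, "x": 0.1133, "y": 0.0, "z": 0.0, "ax": 0.0, "ay": 0.0, "az": 0.0},
  {"grip": -1.0, "x": 0.1133, "y": 0.0, "z": 0.0, "ax": 0.0, "ay": 0.0, "az": 0.0},
])

```text
time: 15.85
tool_pos: [0.518, 0.2136, 0.134]
tcp_rot: [3.131, 0.244, -0.005]
wrist_force: [0.8, -0.4, 0.3]
width: 1.001
grip_force: 0.0
```

step_arm([
  {"grip": -1.0, "x": 0.0, "y": 0.0, "z": 0.05, "ax": 0.0, "ay": 0.0, "az": 0.0},
  {"grip": -1.0, "x": 0.0, "y": 0.0, "z": 0.09, "ax": 0.0, "ay": 0.0, "az": 0.0},
  {"grip": -1.0, "x": 0.0, "y": 0.0, "z": 0.12, "ax": 0.0, "ay": 0.0, "az": 0.0},
  {"grip": -1.0, "x": 0.0, "y": 0.0, "z": 0.14, "ax": 0.0, "ay": 0.0, "az": 0.0},
  {"grip": -1.0, "x": 0.0, "y": 0.0, "z": 0.145, "ax": 0.0, "ay": 0.0, "az": 0.0},
  {"grip": -1.0, "x": 0.0, "y": 0.0, "z": 0.145, "ax": 0.0, "ay": 0.0, "az": 0.0},
])

```text
time: 16.45
tool_pos: [0.5192, 0.214, 0.0629]
tcp_rot: [3.132, 0.244, -0.001]
wrist_force: [-0.2, 1.1, 0.2]
width: 1.001
grip_force: 0.0
```

```bash
python3 go.py .519 .214 .062 8.9; python3 - <<'E'
from h import *
S=cam('scene');save(S,'g2',8,(265,140,350,215))
E
```

```text
t 16.45 pos [0.5192 0.214  0.0629] F [-0.2  1.1  0.2] w 1.001
shift norm [-0.0004 -0.0001  0.0019] turn norm [0.0001 0.0006 0.0005] dist 0.001
```

View pics/g2.png

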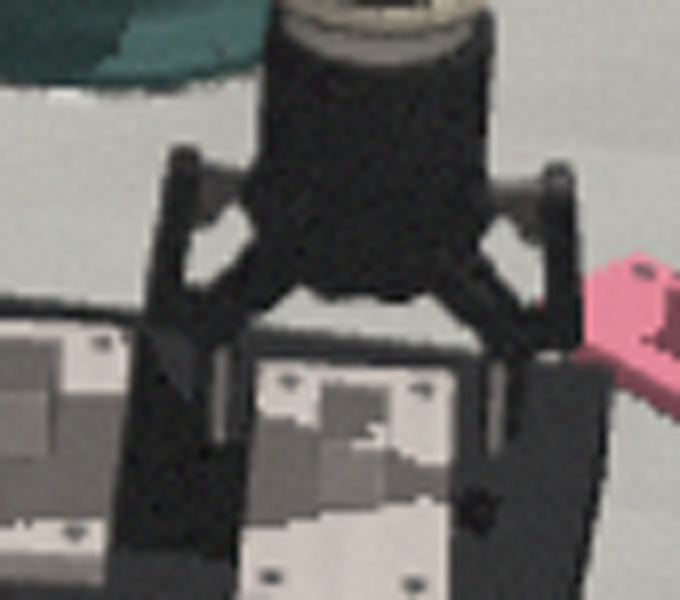

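The fingers straddle A's lug: pads at about columns 220 and 497, lug at 353. Closing.

step_arm([
  {"grip": 0.0, "x": 0.0, "y": 0.0, "z": 0.002, "ax": 0.0, "ay": 0.0, "az": 0.0},
  {"grip": 0.2, "x": 0.0, "y": 0.0, "z": 0.002, "ax": 0.0, "ay": 0.0, "az": 0.0},
  {"grip": 0.4, "x": 0.0, "y": 0.0, "z": 0.002, "ax": 0.0, "ay": 0.0, "az": 0.0},
  {"grip": 0.6, "x": 0.0, "y": 0.0, "z": 0.002, "ax": 0.0, "ay": 0.0, "az": 0.0},
  {"grip": 1.0, "x": 0.0, "y": 0.0, "z": 0.002, "ax": 0.0, "ay": 0.0, "az": 0.0},
  {"grip": 1.0, "x": 0.0, "y": 0.0, "z": 0.002, "ax": 0.0, "ay": 0.0, "az": 0.0},
  {"grip": 1.0, "x": 0.0, "y": 0.0, "z": 0.002, "ax": 0.0, "ay": 0.0, "az": 0.0},
  {"grip": 1.0, "x": 0.0, "y": 0.0, "z": 0.002, "ax": 0.0, "ay": 0.0, "az": 0.0},
], force=70)

```text
time: 17.3
tool_pos: [0.5199, 0.2141, 0.0626]
tcp_rot: [-3.132, -0.244, -0.002]
wrist_force: [1.0, 0.1, 4.9]
width: 0.265
grip_force: 70.7
```

step_arm([
  {"grip": 1.0, "x": 0.0, "y": 0.0, "z": -0.005, "ax": 0.0, "ay": 0.0, "az": 0.0},
  {"grip": 1.0, "x": 0.0, "y": 0.0, "z": -0.02, "ax": 0.0, "ay": 0.0, "az": 0.0},
  {"grip": 1.0, "x": 0.0, "y": 0.0, "z": -0.02, "ax": 0.0, "ay": 0.0, "az": 0.0},
])

```text
time: 17.6
tool_pos: [0.5188, 0.2139, 0.0717]
tcp_rot: [3.132, 0.244, -0.002]
wrist_force: [0.6, -0.2, -5.8]
width: 0.269
grip_force: 69.5
```

```bash
python3 - <<'E'
from h import *
T=cam('top');S=cam('scene')
hsv=cv2.cvtColor(T['img'],cv2.COLOR_RGB2HSV)
red=(((hsv[...,0]<6)|(hsv[...,0]>174))&(hsv[...,1]>170)&(hsv[...,2]>40)).astype(np.uint8)
hull=np.zeros_like(red);k=max(cv2.findContours(cv2.morphologyEx(red,3,np.ones((9,9))),0,1)[0],key=cv2.contourArea)
cv2.fillPoly(hull,[k],1)
dark=((T['img'].max(2)<60)&(cv2.erode(hull,np.ones((3,3)))>0)).astype(np.uint8)
n,l,st,ce=cv2.connectedComponentsWithStats(dark)
C=[]
for i in range(1,n):
    if st[i,4]>25:
        p=onz(T,*ce[i],.013);C.append(p);print('bar',ce[i].round(1),st[i],p.round(4))
if len(C)==2:
    d=C[0]-C[1];print('mid',(C[0]+C[1])/2,'len',np.linalg.norm(d),'yaw',np.degrees(np.arctan2(d[1],d[0])))
a=[(406,193),(401,258),(355,252),(362,187)];b=[(114,199),(155,166),(194,175),(158,211)]
for p,q in zip(a,b): X,e=tri(T,p,S,q);print(X.round(4),round(e,4))
im=cv2.resize(T['img'][170:275,335:425,::-1],None,fx=5.6,fy=5.6,interpolation=cv2.INTER_CUBIC)
y=np.radians(-7.6)
for z,col in((.035,(0,255,255)),(0,(255,255,0))):
    P=[proj(T,(.466+np.cos(y)*u-np.sin(y)*v,-.2834+np.sin(y)*u+np.cos(y)*v,z)) for u,v in((.0925,.065),(.0925,-.065),(-.0925,-.065),(-.0925,.065))]
    cv2.polylines(im,[np.int32((np.array(P)-[335,170]+.5)*5.6)],True,col,1)
cv2.imwrite('pics/tray.png',im)
s=bot.read_state();print(s['tool_pos'])
# held cover centre in top view (far corners) for offset
E
```

```text
bar [387.1 218.3] [359 189  46  67 461] [ 0.4796 -0.3077  0.013 ]
[ 0.557  -0.3779  0.0095] 0.017
[ 0.3655 -0.3375  0.0297] 0.0009
[ 0.382  -0.1991  0.0264] 0.0176
[ 0.5713 -0.2366  0.0027] 0.0082
[0.51889863 0.21390289 0.07148667]
```

View pics/tray.png

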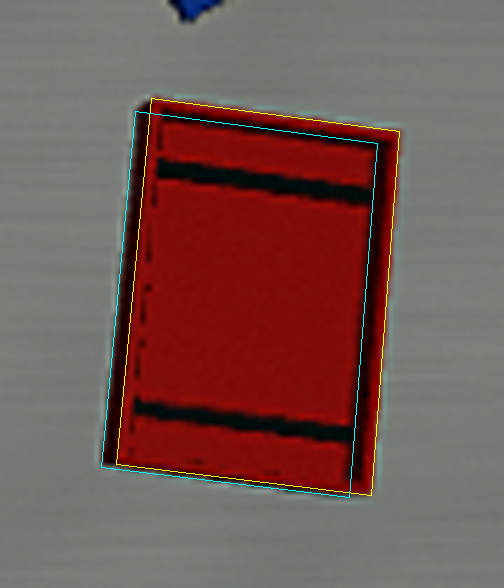

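Overlaid rim model fits the tray well: centre (0.466, -0.283), yaw -7.6°, with bearers at (265,180) and (240,420). Lift and carry.

step_arm([
  {"grip": 1.0, "x": 0.0, "y": 0.0, "z": -0.06, "ax": 0.0, "ay": 0.0, "az": 0.0},
  {"grip": 1.0, "x": 0.0, "y": 0.0, "z": -0.12, "ax": 0.0, "ay": 0.0, "az": 0.0},
  {"grip": 1.0, "x": 0.0, "y": 0.0, "z": -0.18, "ax": 0.0, "ay": 0.0, "az": 0.0},
  {"grip": 1.0, "x": 0.0, "y": 0.0, "z": -0.18, "ax": 0.0, "ay": 0.0, "az": 0.0},
  {"grip": 1.0, "x": 0.0, "y": 0.0, "z": -0.18, "ax": 0.0, "ay": 0.0, "az": 0.0},
])

```text
time: 18.2
tool_pos: [0.5194, 0.214, 0.1617]
tcp_rot: [-3.132, -0.244, -0.001]
wrist_force: [0.4, 0.4, -6.0]
width: 0.267
grip_force: 70.3
```

```bash
python3 go.py .466 -.2834 .16 -7.6
```

```text
t 18.2 pos [0.5194 0.214  0.1617] F [ 0.4  0.4 -6. ] w 0.267
shift norm [-0.2597  0.9663  0.003 ] turn norm [-5.000e-04 -1.200e-03  5.503e-01] dist 0.5
```

step_arm([
  {"grip": 1.0, "x": -0.015, "y": 0.06, "z": 0.0, "ax": 0.0, "ay": 0.0, "az": 0.03},
  {"grip": 1.0, "x": -0.04, "y": 0.14, "z": 0.0, "ax": 0.0, "ay": 0.0, "az": 0.08},
  {"grip": 1.0, "x": -0.065, "y": 0.23, "z": 0.0, "ax": 0.0, "ay": 0.0, "az": 0.13},
  {"grip": 1.0, "x": -0.09, "y": 0.32, "z": 0.0, "ax": 0.0, "ay": 0.0, "az": 0.18},
  {"grip": 1.0, "x": -0.11, "y": 0.41, "z": 0.0, "ax": 0.0, "ay": 0.0, "az": 0.23},
  {"grip": 1.0, "x": -0.135, "y": 0.5, "z": 0.0, "ax": 0.0, "ay": 0.0, "az": 0.28},
  {"grip": 1.0, "x": -0.16, "y": 0.59, "z": 0.0, "ax": 0.0, "ay": 0.0, "az": 0.33},
  {"grip": 1.0, "x": -0.18, "y": 0.68, "z": 0.0, "ax": 0.0, "ay": 0.0, "az": 0.39},
  {"grip": 1.0, "x": -0.21, "y": 0.77, "z": 0.0, "ax": 0.0, "ay": 0.0, "az": 0.44},
  {"grip": 1.0, "x": -0.23, "y": 0.85, "z": 0.0, "ax": 0.0, "ay": 0.0, "az": 0.49},
  {"grip": 1.0, "x": -0.245, "y": 0.92, "z": 0.0, "ax": 0.0, "ay": 0.0, "az": 0.53},
  {"grip": 1.0, "x": -0.26, "y": 0.966, "z": 0.0, "ax": 0.0, "ay": 0.0, "az": 0.55},
])

```text
time: 19.4
tool_pos: [0.4636, -0.2849, 0.1586]
tcp_rot: [-3.133, 0.212, 0.006]
wrist_force: [-0.4, -0.3, -5.1]
width: 0.268
grip_force: 70.6
```

step_arm([
  {"grip": 1.0, "x": 0.0, "y": 0.0, "z": 0.0, "ax": 0.0, "ay": 0.0, "az": 0.0},
  {"grip": 1.0, "x": 0.0, "y": 0.0, "z": 0.0, "ax": 0.0, "ay": 0.0, "az": 0.0},
  {"grip": 1.0, "x": 0.0, "y": 0.0, "z": 0.0, "ax": 0.0, "ay": 0.0, "az": 0.0},
])

```text
time: 19.7
tool_pos: [0.4647, -0.2818, 0.1599]
tcp_rot: [-3.132, 0.207, 0.005]
wrist_force: [0.2, -0.6, -5.8]
width: 0.264
grip_force: 70.8
```

```bash
python3 go.py .466 -.2834 .06 -7.6; python3 - <<'E'
from h import *
# held cover in scene: compare observed mask bbox with predicted corners
S=cam('scene');s=bot.read_state();x,y,z=s['tool_pos'];a=np.radians(-7.6)
for u,v in((.075,.035),(.075,-.035),(-.075,-.035),(-.075,.035)):
    print((u,v),[proj(S,(x+np.cos(a)*u-np.sin(a)*v,y+np.sin(a)*u+np.cos(a)*v,z+.0075+h)).round(1).tolist() for h in(.0,.012)])
im=S['img'];m=((im.min(2)>100)&(im.max(2).astype(int)-im.min(2)<40)).astype(np.uint8)
save(S,'place1',6,(100,110,220,210))
E
```

```text
t 19.7 pos [ 0.4647 -0.2818  0.1599] F [ 0.2 -0.6 -5.8] w 0.264
shift norm [0.0037 0.0032 0.1998] turn norm [-0.0041  0.0062  0.0012] dist 0.1
(0.075, 0.035) [[147.3, 157.4], [146.7, 153.8]]
(0.075, -0.035) [[127.2, 153.1], [126.6, 149.5]]
(-0.075, -0.035) [[155.5, 132.3], [155.1, 128.8]]
(-0.075, 0.035) [[174.6, 136.0], [174.2, 132.5]]
```

step_arm([
  {"grip": 1.0, "x": 0.004, "y": 0.003, "z": 0.06, "ax": -0.004, "ay": 0.006, "az": 0.001},
  {"grip": 1.0, "x": 0.004, "y": 0.003, "z": 0.12, "ax": -0.004, "ay": 0.006, "az": 0.001},
  {"grip": 1.0, "x": 0.004, "y": 0.003, "z": 0.18, "ax": -0.004, "ay": 0.006, "az": 0.001},
  {"grip": 1.0, "x": 0.004, "y": 0.003, "z": 0.22, "ax": -0.004, "ay": 0.006, "az": 0.001},
  {"grip": 1.0, "x": 0.004, "y": 0.003, "z": 0.24, "ax": -0.004, "ay": 0.006, "az": 0.001},
  {"grip": 1.0, "x": 0.004, "y": 0.003, "z": 0.24, "ax": -0.004, "ay": 0.006, "az": 0.001},
  {"grip": 1.0, "x": 0.004, "y": 0.003, "z": 0.24, "ax": -0.004, "ay": 0.006, "az": 0.001},
])

```text
time: 20.45
tool_pos: [0.4684, -0.285, 0.0429]
tcp_rot: [3.132, -0.207, 0.007]
wrist_force: [0.0, -0.0, -5.1]
width: 0.266
grip_force: 70.7
```

```bash
python3 go.py .466 -.2834 .012 -7.6; python3 - <<'E'
from h import *
T=cam('top')
s=bot.read_state();x,y,z=s['tool_pos'];a=np.radians(-7.6)
for u,v in((.075,.035),(.075,-.035),(-.075,-.035),(-.075,.035)):
    print((u,v),proj(T,(x+np.cos(a)*u-np.sin(a)*v,y+np.sin(a)*u+np.cos(a)*v,z+.0195)).round(1))
im=T['img'].astype(int);m=((im.min(2)>85)&(im.max(2)-im.min(2)<30)).astype(np.uint8)
roi=np.zeros_like(m);P=[proj(T,(.466+np.cos(a)*u-np.sin(a)*v,-.2834+np.sin(a)*u+np.cos(a)*v,.035)) for u,v in((.09,.062),(.09,-.062),(-.09,-.062),(-.09,.062))]
cv2.fillConvexPoly(roi,np.int32(P),1);m&=roi
for k in cv2.findContours(m,0,1)[0]:
    if cv2.contourArea(k)>15: print(cv2.contourArea(k),cv2.boundingRect(k),k[:,0].tolist()[::3])
E
```

```text
t 20.45 pos [ 0.4684 -0.285   0.0429] F [ 0.  -0.  -5.1] w 0.266
shift norm [-0.0055 -0.0028  0.0617] turn norm [ 0.0051 -0.0084  0.0009] dist 0.031
(0.075, 0.035) [374.6 191.8]
(0.075, -0.035) [399.  195.1]
(-0.075, -0.035) [394.7 248.9]
(-0.075, 0.035) [369.8 245.9]
319.0 (370, 222, 22, 26) [[373, 222], [372, 225], [372, 228], [371, 231], [371, 234], [371, 237], [371, 240], [371, 243], [371, 246], [374, 246], [377, 246], [380, 247], [382, 246], [384, 243], [386, 240], [387, 237], [388, 234], [390, 232], [389, 229], [386, 229], [383, 228], [380, 227], [379, 224], [376, 224]]
260.0 (374, 193, 25, 20) [[375, 193], [375, 196], [375, 199], [374, 202], [374, 205], [374, 208], [377, 209], [379, 212], [381, 210], [384, 209], [386, 207], [389, 204], [392, 201], [393, 199], [395, 197], [398, 198], [397, 196], [394, 195], [391, 195], [388, 194], [385, 194], [382, 194], [379, 193], [376, 193]]
```

Held cover agrees with the prediction within 1 px and sits centred over the tray. Lowering.

step_arm([
  {"grip": 1.0, "x": 0.0, "y": -0.003, "z": 0.02, "ax": 0.0, "ay": 0.0, "az": 0.0},
  {"grip": 1.0, "x": 0.0, "y": -0.003, "z": 0.04, "ax": 0.0, "ay": 0.0, "az": 0.0},
  {"grip": 1.0, "x": 0.0, "y": -0.003, "z": 0.056, "ax": 0.0, "ay": 0.0, "az": 0.0},
  {"grip": 1.0, "x": 0.0, "y": -0.003, "z": 0.062, "ax": 0.0, "ay": 0.0, "az": 0.0},
  {"grip": 1.0, "x": 0.0, "y": -0.003, "z": 0.064, "ax": 0.0, "ay": 0.0, "az": 0.0},
  {"grip": 1.0, "x": 0.0, "y": -0.003, "z": 0.065, "ax": 0.0, "ay": 0.0, "az": 0.0},
])

```text
time: 21.1
tool_pos: [0.4678, -0.2837, 0.0093]
tcp_rot: [3.132, -0.209, 0.004]
wrist_force: [0.2, -0.6, -5.5]
width: 0.269
grip_force: 70.9
```

step_arm([
  {"grip": 1.0, "x": 0.0, "y": 0.0, "z": 0.001, "ax": 0.0, "ay": 0.0, "az": 0.0},
  {"grip": 1.0, "x": 0.0, "y": 0.0, "z": 0.002, "ax": 0.0, "ay": 0.0, "az": 0.0},
  {"grip": 1.0, "x": 0.0, "y": 0.0, "z": 0.003, "ax": 0.0, "ay": 0.0, "az": 0.0},
])

```text
time: 21.4
tool_pos: [0.4681, -0.2838, 0.0083]
tcp_rot: [3.132, -0.209, 0.006]
wrist_force: [0.2, -0.2, -5.0]
width: 0.264
grip_force: 70.9
```

step_arm([
  {"grip": 1.0, "x": 0.0, "y": 0.0, "z": 0.001, "ax": 0.0, "ay": 0.0, "az": 0.0},
  {"grip": 1.0, "x": 0.0, "y": 0.0, "z": 0.002, "ax": 0.0, "ay": 0.0, "az": 0.0},
  {"grip": 1.0, "x": 0.0, "y": 0.0, "z": 0.003, "ax": 0.0, "ay": 0.0, "az": 0.0},
])

```text
time: 21.7
tool_pos: [0.4679, -0.2837, 0.0065]
tcp_rot: [3.132, -0.209, 0.005]
wrist_force: [-0.7, 0.4, -5.9]
width: 0.268
grip_force: 70.9
```

step_arm([
  {"grip": 1.0, "x": 0.0, "y": 0.0, "z": 0.001, "ax": 0.0, "ay": 0.0, "az": 0.0},
  {"grip": 1.0, "x": 0.0, "y": 0.0, "z": 0.002, "ax": 0.0, "ay": 0.0, "az": 0.0},
])

```text
time: 21.9
tool_pos: [0.4679, -0.2837, 0.0055]
tcp_rot: [3.132, -0.209, 0.005]
wrist_force: [0.2, -0.2, -5.2]
width: 0.268
grip_force: 70.9
```

step_arm([
  {"grip": 1.0, "x": 0.0, "y": 0.0, "z": 0.001, "ax": 0.0, "ay": 0.0, "az": 0.0},
  {"grip": 1.0, "x": 0.0, "y": 0.0, "z": 0.002, "ax": 0.0, "ay": 0.0, "az": 0.0},
  {"grip": 1.0, "x": 0.0, "y": 0.0, "z": 0.003, "ax": 0.0, "ay": 0.0, "az": 0.0},
])

```text
time: 22.2
tool_pos: [0.4679, -0.2837, 0.0039]
tcp_rot: [3.132, -0.209, 0.005]
wrist_force: [-0.0, -0.2, -6.4]
width: 0.264
grip_force: 70.9
```

step_arm([
  {"grip": 1.0, "x": 0.0, "y": 0.0, "z": 0.001, "ax": 0.0, "ay": 0.0, "az": 0.0},
  {"grip": 1.0, "x": 0.0, "y": 0.0, "z": 0.002, "ax": 0.0, "ay": 0.0, "az": 0.0},
])

```text
time: 22.4
tool_pos: [0.4679, -0.2837, 0.0029]
tcp_rot: [3.132, -0.209, 0.005]
wrist_force: [-0.8, -0.1, -5.1]
width: 0.267
grip_force: 70.9
```

step_arm([
  {"grip": 1.0, "x": 0.0, "y": 0.0, "z": 0.001, "ax": 0.0, "ay": 0.0, "az": 0.0},
  {"grip": 1.0, "x": 0.0, "y": 0.0, "z": 0.002, "ax": 0.0, "ay": 0.0, "az": 0.0},
  {"grip": 1.0, "x": 0.0, "y": 0.0, "z": 0.003, "ax": 0.0, "ay": 0.0, "az": 0.0},
])

```text
time: 22.7
tool_pos: [0.4679, -0.2837, 0.0014]
tcp_rot: [3.132, -0.209, 0.005]
wrist_force: [0.4, -0.2, -5.6]
width: 0.266
grip_force: 70.9
```

step_arm([
  {"grip": 1.0, "x": 0.0, "y": 0.0, "z": 0.001, "ax": 0.0, "ay": 0.0, "az": 0.0},
  {"grip": 1.0, "x": 0.0, "y": 0.0, "z": 0.002, "ax": 0.0, "ay": 0.0, "az": 0.0},
  {"grip": 1.0, "x": 0.0, "y": 0.0, "z": 0.003, "ax": 0.0, "ay": 0.0, "az": 0.0},
])

```text
time: 23.0
tool_pos: [0.4679, -0.2837, -0.0]
tcp_rot: [3.132, -0.209, 0.005]
wrist_force: [0.2, -0.0, -5.0]
width: 0.26
grip_force: 70.9
```

step_arm([
  {"grip": 1.0, "x": 0.0, "y": 0.0, "z": 0.001, "ax": 0.0, "ay": 0.0, "az": 0.0},
  {"grip": 1.0, "x": 0.0, "y": 0.0, "z": 0.002, "ax": 0.0, "ay": 0.0, "az": 0.0},
  {"grip": 1.0, "x": 0.0, "y": 0.0, "z": 0.003, "ax": 0.0, "ay": 0.0, "az": 0.0},
])

```text
time: 23.3
tool_pos: [0.4679, -0.2837, -0.0013]
tcp_rot: [3.132, -0.209, 0.005]
wrist_force: [-1.5, 1.3, -1.0]
width: 0.267
grip_force: 71.5
```

Contact: the load is passing to the bearers. A touch more, then release gently.

step_arm([
  {"grip": 1.0, "x": 0.0, "y": 0.0, "z": 0.001, "ax": 0.0, "ay": 0.0, "az": 0.0},
])

```text
time: 23.4
tool_pos: [0.4679, -0.2837, -0.0013]
tcp_rot: [3.133, -0.209, 0.004]
wrist_force: [-2.7, 2.0, 4.2]
width: 0.268
grip_force: 72.1
```

step_arm([
  {"grip": 1.0, "x": 0.0, "y": 0.0, "z": 0.0, "ax": 0.0, "ay": 0.0, "az": 0.0},
  {"grip": 0.35, "x": 0.0, "y": 0.0, "z": 0.0, "ax": 0.0, "ay": 0.0, "az": 0.0},
  {"grip": 0.2, "x": 0.0, "y": 0.0, "z": 0.0, "ax": 0.0, "ay": 0.0, "az": 0.0},
  {"grip": 0.0, "x": 0.0, "y": 0.0, "z": 0.0, "ax": 0.0, "ay": 0.0, "az": 0.0},
  {"grip": 0.0, "x": 0.0, "y": 0.0, "z": 0.0, "ax": 0.0, "ay": 0.0, "az": 0.0},
], force=20)

```text
time: 23.9
tool_pos: [0.4683, -0.284, -0.0017]
tcp_rot: [3.132, -0.208, 0.006]
wrist_force: [0.5, -0.7, 0.5]
width: 0.495
grip_force: 0.0
```

step_arm([
  {"grip": 0.0, "x": 0.0, "y": 0.0, "z": -0.02, "ax": 0.0, "ay": 0.0, "az": 0.0},
  {"grip": 0.0, "x": 0.0, "y": 0.0, "z": -0.08, "ax": 0.0, "ay": 0.0, "az": 0.0},
  {"grip": 0.0, "x": 0.0, "y": 0.0, "z": -0.16, "ax": 0.0, "ay": 0.0, "az": 0.0},
  {"grip": 0.0, "x": 0.0, "y": 0.0, "z": -0.25, "ax": 0.0, "ay": 0.0, "az": 0.0},
  {"grip": 0.0, "x": -0.08, "y": 0.06, "z": -0.3, "ax": 0.0, "ay": 0.0, "az": 0.0},
  {"grip": 0.0, "x": -0.08, "y": 0.16, "z": -0.3, "ax": 0.0, "ay": 0.0, "az": 0.0},
  {"grip": 0.0, "x": -0.08, "y": 0.26, "z": -0.3, "ax": 0.0, "ay": 0.0, "az": 0.0},
  {"grip": 0.0, "x": -0.08, "y": 0.36, "z": -0.3, "ax": 0.0, "ay": 0.0, "az": 0.0},
  {"grip": 0.0, "x": -0.08, "y": 0.4, "z": -0.3, "ax": 0.0, "ay": 0.0, "az": 0.0},
  {"grip": 0.0, "x": -0.08, "y": 0.4, "z": -0.3, "ax": 0.0, "ay": 0.0, "az": 0.0},
])

```text
time: 24.9
tool_pos: [0.4006, -0.4799, 0.1492]
tcp_rot: [3.13, -0.214, 0.006]
wrist_force: [0.1, 0.7, 0.5]
width: 0.503
grip_force: 0.0
```

```bash
python3 - <<'E'
from h import *
s=bot.read_state();print(s['time'],s['tool_pos'],s['wrist_force'])
T=cam('top');S=cam('scene')
a=cv2.resize(T['img'][110:270,150:430],(770,440),interpolation=2)
b=cv2.resize(S['img'][160:225,110:200],(216,156),interpolation=2)
a[:156,-216:]=b
cv2.imwrite('pics/final.png',a[:,:,::-1])
E
```

```text
24.9 [ 0.40057616 -0.47992313  0.14922738] [0.12825242 0.7296192  0.46268062]
```

View pics/final.png

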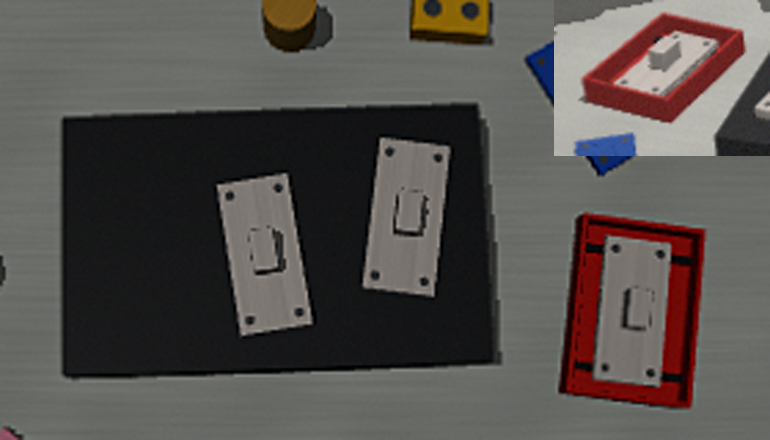

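The cover lies lengthwise in the tray at (634,310) on both bearers. The two flat covers at (265,255) and (407,217) are still in place, and the arm is clear.

```bash
python3 -c "
from workcell import bot
print(bot.finish_job())"
```

```text
the job is handed in; nothing more can be done
None
```

The warped cover, the leftmost of the three in the top view, was rocked down against the plate and held about 0.8 s at roughly 10–12 N; it now lies lengthwise on both bearers in the red tray, the two flat covers were only test-pressed and left in place, and the job was handed in at about 25 s.

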